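Clear a ramped blank and hold a moisture meter on its mark

TASK

First clear the clamped wooden blank: put the round knob in the bin that carries a knob as its sample, and the wedge in the bin that carries a wedge. Then take the moisture meter out of its stand and hold it square to the blank's sloping face (not upright), its spring tip inside the pencil circle and pressed gently until it is about half pushed in. Finish while still holding it there, and leave the glue bottle, tape measure and mallet alone.

Things in the scene. Friction and masses are not known exactly. Their poses are not given: they have to be found in the camera images.
- blank: Clamped (immovable) pale wooden block 110 (its x) x 250 mm (its y). Origin: centre of the underside, on the bench. From y -35 to +125 mm its top is level, 40 mm above the bench; from y -35 to -125 mm it is a ramp that falls at 20 degrees towards -y. At the start knob and wedge lie on the level top.
- mark: Pencil circle, diameter 20 mm, with a cross through it, drawn on the middle of the ramp. Origin: its centre, on the face (80 mm to the blank's -y, 23.6 mm above the bench). Its z axis points straight out of the sloping face (20 degrees from vertical, leaning to the blank's -y); x runs level across the ramp.
- knob: Dark wooden drawer knob, loose, 20 g, standing on its foot: 26 mm high, foot diameter 24 mm, head diameter 32 mm from 14 to 22 mm above the foot. Origin: centre of the foot's underside, z up its axis.
- wedge: Dark wooden wedge, loose, 25 g, 64 mm long (x), 24 mm wide (y) with parallel sides, lying on its flat side; height 6 mm at the -x end rising to 18 mm at the +x end. Origin: centre of the underside.
- knob_bin: Immovable square plywood bin, outside 130 x 130 x 45 mm high, walls and floor about 6 mm. Origin: centre of the underside. A shelf 45 mm high beside its +y wall (88 mm from the origin) carries a fixed sample knob. It is told from the other bin only by this sample; the bins may change places.
- wedge_bin: The same bin, with a fixed sample wedge on its shelf at +y.
- stand: Immovable wooden block 80 x 80 x 60 mm high, origin at the centre of its underside, with a square 21 mm hole right through its middle, in which the meter's nose stands.
- meter: Moisture meter, loose, 150 g, upright in the stand at the start. Black body 26 mm thick (x) x 38 mm wide (y) x 70 mm high; origin: centre of the black body's underside (the shoulder that rests on the stand's top, 60 mm above the bench), z up along the meter. Below the shoulder a steel nose (diameter 16, 30 mm long) and then the brass spring tip. Grip it across the 26 mm thickness, some 45 mm above the shoulder.
- tip (a point): End of the meter's round brass tip (diameter 8 mm), on the meter's axis, 46 mm below the shoulder when the tip is out.
- plunger (a joint): How far the spring tip is pushed in, in m: 0 fully out, 0.010 fully in. It starts to give at 1 N and then takes 0.4 N per mm (3 N half way).
- glue: White glue bottle, diameter 54 mm, 150 mm high, standing on the bench beyond the blank; bystander. Origin: centre of its underside.
- tape: Grey tape measure 66 x 34 x 62 mm high, standing on the bench; bystander. Origin: centre of its underside.
- mallet: Wooden mallet lying on the bench, head 65 x 115 x 60 mm, whole length 260 mm along x; bystander. Origin: on the underside, about 40 mm from the head towards the handle.

How it is judged:
By the outcome, as a careful person would: the job done as asked, in the order asked, and still so for the second after the job is handed in, while the arm keeps its last pose, push and grip.
It also fails if it takes over 72 s, if anything falls off the work surface, if the arm or the gripper's body presses on something with over 40 N, if the wrist force passes 120 N, or if a joint passes its speed limit or range.

ROBOT

A 6-joint arm with a two-finger parallel gripper is mounted at the origin on the work surface. World frame = base frame: x ahead of the robot, y to its left, z up, the work surface at z = 0. Lengths are in mm, angles in rad, forces in N, time in s.
With the tool pointing down it reaches from about 400 to 925 mm from the base axis. Payload 12.5 kg.
Tool frame: the origin (TCP) lies at the very end of the fingers, on their centre line; the grasp point (between the pads) lies 19 mm behind it (env.grasp_offset is the distance from the TCP to the grasp point, in mm); z points along the fingers, y is the direction in which the jaws open and shut (so a half turn about z gives the same grasp; the last joint's range is limited). The gripper opens to 95 mm and grips with 3 to 60 N. Pads are 20 mm wide; open, the fingers measure 119 mm over their backs; the gripper's body (75 mm by 180 mm) begins 59 mm behind the grasp point.
Start: joints at [-1.342, 0.491, 1.559, -0, 1.092, -0.106], TCP at [205.386, -590.308, 214.661] pointing down, gripper open.
Joint ranges: [-3.1, 3.1], [-0.84, 2.19], [0.05, 2.79], [-1.13, 4.28], [0.06, 2.93], [-2.69, 2.69]. Speed limits (rad/s): [2.22, 2.22, 2.79, 3.14, 3.14, 3.14].

INTERFACE

Orientations are given as [roll, pitch, yaw] about the fixed x, y, z axes, in that order (R = Rz(yaw) Ry(pitch) Rx(roll)).
In Python, from cell import env gives the robot as it stands. The module is installed in compiled form; this text tells all that it offers.
- The arm moves only by the shell command python3 -m pendant 'ROWS'. ROWS is JSON, one flat list of numbers, 5 for each row, row after row: the shift along the tool's x, y, z as a fraction of full scale, then the turn about the tool's z as a fraction of full scale, then the gripper's target within -1 to 1 (shut at 1, half-way at 0, fully open at -1). In form: [x, y, z, turn, grip, x, y, z, turn, grip, ...]. A call has 1 to 10 rows; each row shifts and turns the commanded pose from where the row before left it, along the tool's axes as they then stand; what a row does not reach is not made up. Full scale, the value 1, is 0.4 m for a shift and 180 degrees for a turn. A row lasts 1/8 s, in which the tool goes at most 62.5 mm and 10.7 degrees, less where a joint would pass 70% of its speed; a pose out of reach is approached as far as the arm can. A call with a number of a shift or a turn outside -1 to 1 is refused whole. A call with a gripper value outside its range is refused whole. The fingers move at their own pace and stop on an object; the grip force is fixed at half the most. Time passes only in rows, so rows that do not move let the fingers close. It gives the time, the measured TCP pose, the force and the opening at its end, in the units of the state.
- env.state(): the state, without advancing time (a new reading comes with each control period).
- env.read_camera(name): name is "scene" or "top"; returns the picture (480x640x3 uint8, red, green, blue); there is no depth.
- env.camera_model(name): a dict with "fx", "fy", "cx", "cy" (pixels), "view" (4x4, takes a point from world to camera coordinates). Camera axes: x right, y down, z forward; pixel columns grow to the right and rows downward; lengths in mm; the calibration is good to about 2 mm. A picture is of the moment at which its call begins. camera_model takes no time and is no camera call.
- env.job_done(): hands the job in, once; it reports no verdict.
Trained networks look in the newest picture that a camera, given by its name, has taken for a name from the list of things; names that differ only in an ending like _2 or _b are one class to them, and where a whole thing is asked for, a point or a joint stands for the part that bears it (a point fixed in the world has none). Each returns a list of dicts, best first, with "confidence" (0 to 1); they miss things now and then, are a little off and sometimes report something else, mostly with a low value. They report only what shows in the picture. A call takes as long as a camera call.
- env.masks_of(thing, camera): "region" (480x640 bool, what is visible of it).
- env.landmark_of(thing, camera): "xyz" ([x, y, z] in mm, in world coordinates, good to about 4 mm: a listed point, or the origin of a listed thing).
The state is a dict: "t": time; "joints": joint angles; "qvel": joint speeds; "tau": joint torques, N m; "eef_pos": TCP position; "tcp_rot": TCP orientation; "ft_force": force on the tool from outside, world axes, zero at the start; "moment": the same for the moment, N m; "opening": opening from 0.0 (shut) to 1.0 (fully open).
Only numpy, scipy, OpenCV 4.12 (cv2) and the standard library are available. Lean on these libraries where they do the work, as an engineer would, in place of code of your own. Each camera call takes 0.05 s, during which the arm holds its last target.

## Working session

There is one attempt and no reset: what is moved stays moved. The work goes in short steps, Python scripts to look and compute and a shell command to move; the robot and the scene stay as the last step left them, time stands still between calls to the robot, and variables do not carry over. Pictures are saved under pics/ and viewed, and the job is handed in when it is done.

```bash
mkdir -p pics; ls
python3 - <<'E'
from cell import env
import cv2,numpy as np
print(env.state())
for c in("scene","top"):
    im=env.read_camera(c); cv2.imwrite(f"pics/{c}0.png",im[:,:,::-1])
    m=env.camera_model(c); print(c,m["fx"],m["fy"],m["cx"],m["cy"]); print(np.round(m["view"],3).tolist())
    for t in ["blank","mark","knob","wedge","knob_bin","wedge_bin","stand","meter","tip","glue","tape","mallet"]:
        for d in env.landmark_of(t,c)[:2]: print(t,np.round(d["xyz"],1),round(d["confidence"],2))
print(env.state()["t"])
E
```

```text
pics
{'t': 0.0, 'joints': array([-1.34155880e+00,  4.91562669e-01,  1.55946385e+00, -4.86654357e-06,
        1.09168631e+00, -1.05642318e-01]), 'qvel': array([ 0.00140984,  0.000517  , -0.00010666,  0.00079941, -0.00066947,
       -0.00014236]), 'tau': array([-4.43104454e-06, -6.12651944e+01, -2.58190316e+01,  6.92755077e-02,
        4.81525704e-02, -9.32353782e-05]), 'eef_pos': array([ 205.34860229, -590.04029614,  214.05485739]), 'tcp_rot': array([-3.14047828e+00, -1.13825113e-04,  3.34882028e-01]), 'ft_force': array([ 0.87898302,  0.21207273, -0.21958674]), 'moment': array([0.05111599, 0.01472917, 0.02153249]), 'opening': 1.0010998400219437}
scene 433.47708827498667 433.47708827498667 321.8699385411391 238.44724568913287
[[-0.045, 0.999, 0.002, 7.262], [0.818, 0.038, -0.574, -444.849], [-0.574, -0.024, -0.819, 1310.979], [0.0, 0.0, 0.0, 1.0]]
mark [522.9 -68.3  21.4] 0.37
knob [548.3  11.1  40.7] 0.48
wedge [545.3 104.3  40.5] 0.54
knob_bin [417.7 277.9  -1.5] 0.59
wedge_bin [583.4 332.7  -0.6] 0.67
stand [545.5 106.8  40.2] 0.16
meter [545.5 106.1  39.5] 0.68
meter [ 572.5 -333. 
[... 225 characters left out ...]
llet [ 5.713e+02 -3.254e+02 -4.000e-01] 0.45
top 543.2743422595892 543.2743422595892 311.72580455288136 233.11057376303987
[[-0.015, -0.999, -0.039, 41.146], [-0.999, 0.017, -0.05, 594.317], [0.05, 0.038, -0.998, 991.928], [0.0, 0.0, 0.0, 1.0]]
blank [537.7  12.3   2.1] 0.86
mark [527.5 -71.8  25.1] 0.6
knob [545.7  13.3  40. ] 0.79
wedge [544.9 104.   38.3] 0.93
knob_bin [417.  277.5  -0.6] 0.57
knob_bin [7.645e+02 2.203e+02 4.000e-01] 0.51
wedge_bin [578.2 335.5  -2.5] 0.8
stand [ 572.8 -331.9   -0.7] 0.91
stand [ 7.617e+02  2.220e+02 -3.000e-01] 0.54
meter [764.4 220.7   1.3] 0.7
glue [7.661e+02 1.450e+01 4.000e-01] 0.75
tape [764.4 219.3  -1.3] 0.63
mallet [ 764.1 -260.9    1.3] 0.79
1.3
```

View pics/scene0.png

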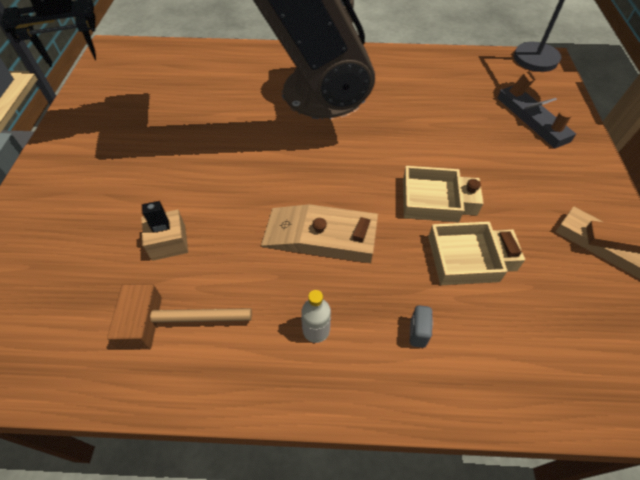

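View pics/top0.png

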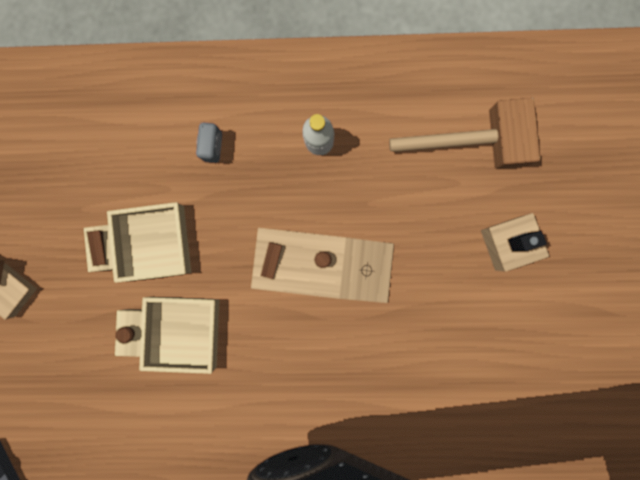

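The pictures show the knob sample on the nearer bin (top 125,335), about (417,278), and the wedge sample on the farther bin (top 97,248), about (580,334). The meter stands in the stand at top (525,242), and the mark is at top (367,270). I'll fit exact poses and yaws from the masks next.

```bash
cat > h.py <<'E'
from cell import env
import cv2,numpy as np
from scipy.optimize import minimize
def proj(P,cam):
    m=env.camera_model(cam);P=np.atleast_2d(P);V=np.array(m["view"]);Q=P@V[:3,:3].T+V[:3,3]
    return np.c_[m["fx"]*Q[:,0]/Q[:,2]+m["cx"],m["fy"]*Q[:,1]/Q[:,2]+m["cy"]]
def box(x,y,z0,z1): return np.array([[a,b,c] for a in(-x/2,x/2) for b in(-y/2,y/2) for c in(z0,z1)])
def cyl(d,z0,z1): return np.array([[d/2*np.cos(a),d/2*np.sin(a),z] for a in np.linspace(0,6.28,24) for z in(z0,z1)])
wedge=np.array([[s*32,b,z] for s,h in((-1,6),(1,18)) for b in(-12,12) for z in(0,h)])
bl=np.array([[s*55,y,z] for s in(-1,1) for y,z in((125,0),(125,40),(-35,40),(-125,0),(-125,40-90*np.tan(np.radians(20))))])
MOD=dict(blank=[bl],wedge=[wedge],knob=[cyl(24,0,14),cyl(32,14,22)],stand=[box(80,80,0,60)],meter=[box(26,38,0,70)])
def place(P,x,y,z,yaw):
    c,s=np.cos(yaw),np.sin(yaw);return P@np.array([[c,-s,0],[s,c,0],[0,0,1]]).T+[x,y,z]
def rast(parts,cam,S=4):
    im=np.zeros((480*S//2,640*S//2),np.uint8)
    im=np.zeros((480,640),np.uint8)
    for P in parts:
        h=cv2.convexHull(proj(P,cam).astype(np.float32))
        cv2.fillConvexPoly(im,np.round(h*16).astype(np.int32),1,cv2.LINE_AA,4)
    return im>0
def fit(thing,z,guess,cams,masks):
    def cost(p):
        c=0
        for cam in cams:
            r=rast([place(P,p[0],p[1],z,p[2]) for P in MOD[thing]],cam);m=masks[cam]
            c+=1-(r&m).sum()/max((r|m).sum(),1)
        return c
    best=None
    for y0 in guess[2]:
        r=minimize(cost,[guess[0],guess[1],y0],method="Nelder-Mead",options=dict(initial_simplex=np.array([guess[0],guess[1],y0])+np.array([[0,0,0],[8,0,0],[0,8,0],[0,0,.2]]),xatol=.1,fatol=1e-4))
        if best is None or r.fun<best.fun: best=r
    return best.x,best.fun
E
python3 - <<'E'
from h import *
G=dict(blank=(538,12,0,[-.1]),wedge=(545,104,40,np.arange(0,6.2,.52)),knob=(546,12,40,[0]),stand=(573,-332,0,[0,.4,.8,1.2]),meter=(573,-332,60,[0,.4,.8,1.2,1.6,2,2.4,2.8]))
for t,(x,y,z,ys) in G.items():
    M={}
    for c in("top","scene"):
        L=env.masks_of(t,c); g=proj([x,y,z+10],c)[0]
        L=[d for d in L if abs(np.argwhere(d["region"]).mean(0)[::-1]-g).max()<40]
        if L: M[c]=L[0]["region"]; print(t,c,L[0]["confidence"],M[c].sum())
    for cs in [[c] for c in M]+([list(M)] if len(M)>1 else []):
        p,f=fit(t,z,(x,y,ys),cs,M); print(t,cs,np.round(p,3),np.degrees(p[2]).round(1),round(f,3))
print(env.state()["t"])
E
```

```text
blank top 0.56 7693
blank scene 0.82 4775
blank ['top'] [ 5.33991e+02  1.13950e+01 -1.26000e-01] -7.2 0.097
blank ['scene'] [ 5.33434e+02  1.04820e+01 -1.35000e-01] -7.7 0.102
blank ['top', 'scene'] [ 5.33887e+02  1.14670e+01 -1.26000e-01] -7.2 0.202
wedge top 0.6 501
wedge scene 0.52 305
wedge ['top'] [ 5.45455e+02  1.05415e+02 -2.79000e-01] -16.0 0.064
wedge ['scene'] [ 5.44006e+02  1.03674e+02 -2.60000e-01] -14.9 0.026Traceback (most recent call last):
  File "<stdin>", line 10, in <module>
  File "h.py", line 30, in fit
    r=minimize(cost,[guess[0],guess[1],y0],method="Nelder-Mead",options=dict(initial_simplex=np.array([guess[0],guess[1],y0])+np.array([[0,0,0],[8,0,0],[0,8,0],[0,0,.2]]),xatol=.1,fatol=1e-4))
    res = _minimize_neldermead(fun, x0, args, callback, bounds=bounds,
                               **options)
    fxr = func(xr)
    fx = function(np.copy(x), *(wrapper_args + args))
  File "h.py", line 25, in cost
    r=rast([place(P,p[0],p[1],z,p[2]) for P in MOD[thing]],cam);m=masks[cam]
  File "h.py", line 18, in rast
    h=cv2.convexHull(proj(P,cam).astype(np.float32))
                     ~~~~^^^^^^^
  File "h.py", line 5, in proj
    m=env.camera_model(cam);P=np.atleast_2d(P);V=np.array(m["view"]);Q=P@V[:3,:3].T+V[:3,3]
ValueError: time passes only in moves, steps and waits
```

Run:
```python
import cv2
a=cv2.imread("pics/top0.png");b=cv2.imread("pics/scene0.png")
cv2.imwrite("pics/z1.png",cv2.resize(a[200:320,240:400],None,fx=5,fy=5,interpolation=cv2.INTER_CUBIC))
cv2.imwrite("pics/z2.png",cv2.hconcat([cv2.resize(a[200:280,475:560],(400,376),interpolation=cv2.INTER_CUBIC),cv2.resize(b[190:270,120:205],(400,376),interpolation=cv2.INTER_CUBIC)]))
```

```text
(no output)
```

View pics/z1.png

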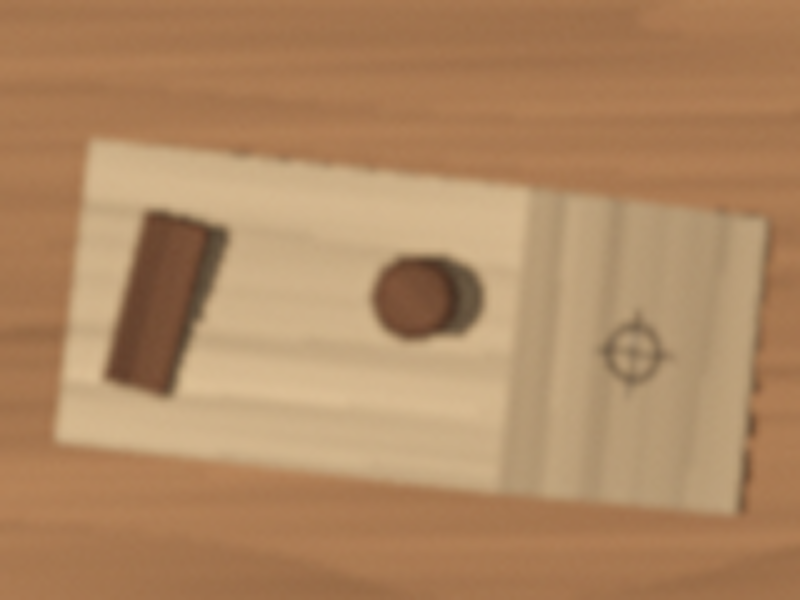

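View pics/z2.png

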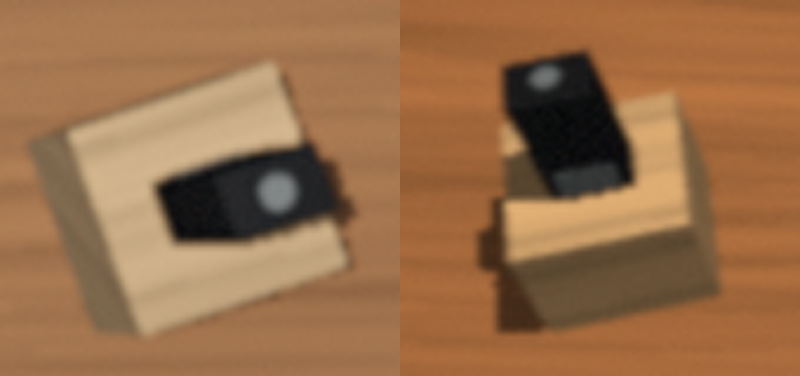

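The top crop shows the wedge left on the blank, the knob mid-blank and the mark at top pixel (366.8, 270.4). The meter's wide side runs roughly along world y, so the jaws must close roughly along world x. The fit hit a call limit, so I'll cache the camera model and redo the rest.

```bash
python3 - <<'E'
from cell import env
import pickle
pickle.dump({c:env.camera_model(c) for c in("top","scene")},open("cam.pkl","wb"))
print(env.state()["t"])
E
sed -i 's/^import cv2,numpy as np/import cv2,numpy as np,pickle\nCAM=pickle.load(open("\.\/cam.pkl","rb"))/; s/m=env.camera_model(cam)/m=CAM[cam]/' h.py
cat >> h.py <<'E'
def ray(u,v,cam,z):
    m=CAM[cam];V=np.array(m["view"]);R=V[:3,:3];o=-R.T@V[:3,3];d=R.T@[(u-m["cx"])/m["fx"],(v-m["cy"])/m["fy"],1];return o+d*(z-o[2])/d[2]
E
python3 - <<'E'
from h import *
print("mark top",ray(366.8,270.4,"top",23.6))
M={}
for t in("knob","stand","meter"):
    for c in("top","scene"): 
        for i,d in enumerate(env.masks_of(t,c)[:3]): M[t,c,i]=d["region"]
print(env.state()["t"])
G=dict(knob=(546,12,40,[0]),stand=(573,-332,0,[.3]),meter=(573,-332,60,[0,.3,.6]))
for t,(x,y,z,ys) in G.items():
    m={}
    for (tt,c,i),r in M.items():
        if tt==t:
            g=proj([x,y,z+(40 if t=="meter" else 10)],c)[0]
            if abs(np.argwhere(r).mean(0)[::-1]-g).max()<25 and c not in m: m[c]=r
    for cs in [[c] for c in m]+([list(m)] if len(m)>1 else []):
        p,f=fit(t,z,(x,y,ys),cs,m); print(t,cs,np.round(p,3),np.degrees(p[2]).round(1),round(f,3))
E
```

```text
1.5
mark top [524.58226988 -68.51683442  23.6       ]
1.8
knob ['top'] [5.4572e+02 1.1166e+01 7.2000e-02] 4.1 0.048
knob ['scene'] [5.46323e+02 9.00200e+00 1.33000e-01] 7.6 0.17
knob ['top', 'scene'] [5.45495e+02 1.09590e+01 1.17000e-01] 6.7 0.247
stand ['top'] [ 5.70388e+02 -3.30515e+02  3.05000e-01] 17.5 0.273
stand ['scene'] [ 5.68397e+02 -3.34209e+02  3.49000e-01] 20.0 0.254
stand ['top', 'scene'] [ 5.70892e+02 -3.31710e+02  3.42000e-01] 19.6 0.543
meter ['top'] [ 5.70651e+02 -3.30422e+02  3.07000e-01] 17.6 0.057
meter ['scene'] [ 5.70947e+02 -3.32644e+02  5.18000e-01] 29.7 0.086
meter ['top', 'scene'] [ 5.71044e+02 -3.31146e+02  3.10000e-01] 17.8 0.195
```

Run:
```python
from h import *
P=[ray(240+u/5,200+v/5,"top",40)[:2] for u,v in((90,138),(55,442),(530,187),(500,492))]
print(np.round(P,1))
for a,b in((2,0),(3,1)): d=P[a]-P[b]; print("yaw from long",np.degrees(np.arctan2(-d[1],-d[0]))-90,np.hypot(*d))
for a,b in((1,0),(3,2)): d=P[b]-P[a]; print("yaw from short",np.degrees(np.arctan2(d[1],d[0])),np.hypot(*d))
# wedge bin centers in top px
for n,(x,y) in dict(kb=(417,278),wb=(580,334)).items(): print(n,proj([x,y,45],"top"),proj([x,y,6],"top"))
# precise from bin outer corners
for n,c in dict(kb=((143,297),(215,298),(213,373),(140,371)),wb=((109,210),(180,204),(189,274),(114,282))).items():
    Q=np.array([ray(u,v,"top",45)[:2] for u,v in c]); print(n,Q.mean(0),np.degrees(np.arctan2(*(Q[1]-Q[0])[::-1])), np.hypot(*(Q[1]-Q[0])))
```

```text
[[605.4 128. ]
 [495.5 141.9]
 [584.9 -31.3]
 [475.5 -18.5]]
yaw from long -7.350968253619001 160.6303444931409
yaw from long -7.120802920159974 161.64259158209154
yaw from short -7.194180535366511 110.77654742021853
yaw from short -6.667323851790577 110.13463280177302
kb [[175.82836208 333.30450118]] [[181.84227774 330.50660711]]
wb [[145.13424198 243.37765298]] [[152.24980355 244.01291645]]
kb [414.60800128 274.67931939] -91.51568610901218 131.48440845041196
wb [581.72745147 328.89722562] -86.31211711524611 131.63780975137323
```

```bash
cat >> h.py <<'E'
from scipy.spatial.transform import Rotation as Ro
def togo(x,y,z,yawdeg=None,show=True):
    s=env.state();R=Ro.from_euler("xyz",s["tcp_rot"]).as_matrix()
    d=R.T@(np.array([x,y,z])-s["eef_pos"]); yaw=np.degrees(s["tcp_rot"][2])
    print("t",round(s["t"],2),"pos",np.round(s["eef_pos"],1),"rot",np.round(np.degrees(s["tcp_rot"]),2),"F",np.round(s["ft_force"],2),"M",np.round(s["moment"],3),"open",round(s["opening"],3))
    print("frac",np.round(d/400,4),"turn",None if yawdeg is None else round(-((yawdeg-yaw+180)%360-180)/180,4),"rows",np.linalg.norm(d)/62.5)
E
python3 -m pendant '[0.108,-0.095,0,0,-0.2, 0.108,-0.095,0,0,-0.2, 0.108,-0.095,0,0,-0.2, 0.108,-0.095,0,0,-0.2, 0.108,-0.095,0,0,-0.2, 0.108,-0.095,0,0,-0.2, 0.108,-0.095,0,0,-0.2, 0.108,-0.095,0,0,-0.2, 0.108,-0.095,0,0,-0.2, 0.108,-0.095,0,0,-0.2]'
python3 -c "
from h import *
togo(545.5,11,140)"
```

```text
t: 3.05
eef_pos: [489.3, -87.7, 214.9]
tcp_rot: [3.141, -0.001, 0.335]
ft_force: [0.2, -0.9, 0.5]
opening: 0.602
t 3.05 pos [489.3 -87.7 214.9] rot [ 1.7997e+02 -3.0000e-02  1.9180e+01] F [ 0.22 -0.93  0.48] M [-0.006 -0.028  0.   ] open 0.602
frac [ 0.2136 -0.187   0.1872] turn None rows 2.1764892620223675
```

```bash
python3 -m pendant '[0.107,-0.0935,0.05,0,-0.2, 0.107,-0.0935,0.05,0,-0.2, 0,0,0.13,0,-0.2, 0,0,0.1,0,-0.2, 0,0,0.06,0,-0.2, 0,0,0,0,-0.2]'
python3 -c "
from h import *
togo(545.5,11,44)"
```

```text
t: 3.8
eef_pos: [544.1, 9.4, 57.3]
tcp_rot: [-3.14, 0.003, 0.335]
ft_force: [0.1, 0.7, 1.3]
opening: 0.6
t 3.8 pos [544.1   9.4  57.3] rot [-1.7993e+02  1.6000e-01  1.9190e+01] F [0.06 0.69 1.26] M [ 0.    -0.012 -0.005] open 0.6
frac [ 0.0047 -0.0026  0.0333] turn None rows 0.21572975094831123
```

```bash
python3 -m pendant '[0.004,-0.0025,0.033,0,-0.2, 0,0,0,0,1, 0,0,0,0,1, 0,0,0,0,1, 0,0,0,0,1]'
python3 -m pendant '[0,0,-0.03,0,1, 0,0,-0.08,0,1]'
python3 - <<'E'
from h import *
for c in("scene","top"): cv2.imwrite(f"pics/{c}1.png",env.read_camera(c)[:,:,::-1])
togo(415,276,110)
E
```

```text
t: 4.42
eef_pos: [546.3, 10.7, 45.9]
tcp_rot: [3.141, -0.001, 0.335]
ft_force: [-0.3, 0.2, 4.0]
opening: 0.317
t: 4.68
eef_pos: [545.3, 10.8, 89.5]
tcp_rot: [-3.141, 0.002, 0.335]
ft_force: [-0.1, -0.5, -0.2]
opening: 0.322
t 4.78 pos [547.3  10.7  92.6] rot [179.88  -0.24  19.19] F [-0.56 -0.15 -0.06] M [ 0.032 -0.012 -0.024] open 0.324
frac [-0.0943 -0.735  -0.0454] turn None rows 4.751761227154117
```

View pics/scene1.png

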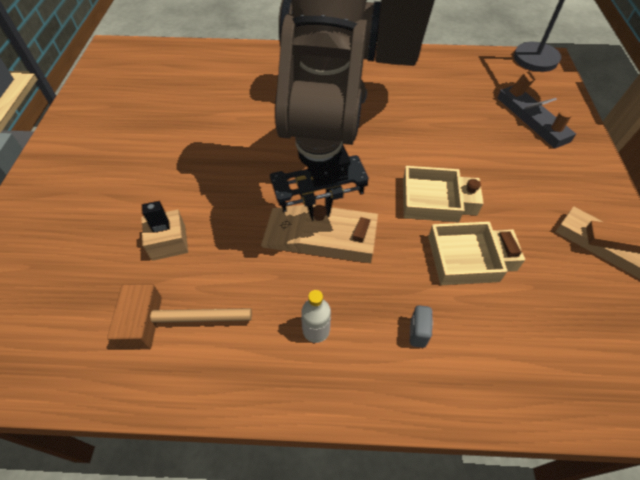

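The knob is gripped: it shows between the fingers at scene (320,213), opening 0.32. I'll carry it to the knob bin.

```bash
python3 -m pendant '[-0.019,-0.147,-0.009,0,1, -0.019,-0.147,-0.009,0,1, -0.019,-0.147,-0.009,0,1, -0.019,-0.147,-0.009,0,1, -0.019,-0.147,-0.009,0,1, 0,0,0.08,0,1, 0,0,0,0,1]'
python3 -c "
from h import *
togo(415,276,18)"
```

```text
t: 5.65
eef_pos: [412.3, 276.0, 74.3]
tcp_rot: [3.141, 0.003, 0.336]
ft_force: [0.7, 0.2, 0.3]
opening: 0.322
t 5.65 pos [412.3 276.   74.3] rot [179.97   0.19  19.26] F [0.72 0.19 0.27] M [-0.034  0.012 -0.018] open 0.322
frac [0.007  0.0022 0.1407] turn None rows 0.9015382568706989
```

```bash
python3 -m pendant '[0.006,0,0.1,0,1, 0,0,0.041,0,1, 0,0,0,0,1, 0,0,0,0,0, 0,0,0,0,0, 0,0,0,0,0, 0,0,-0.1,0,0, 0,0,-0.12,0.048,0, 0,0,0,0.048,0, 0,0,0,0.048,0]'
python3 -m pendant '[0,0,0,0.048,0, 0,0,0,0,0]'
python3 - <<'E'
from h import *
for c in("scene","top"): cv2.imwrite(f"pics/{c}2.png",env.read_camera(c)[:,:,::-1])
togo(545,104.7,80,-15.5)
E
```

```text
t: 6.9
eef_pos: [415.9, 276.9, 108.1]
tcp_rot: [-3.141, -0.002, -0.122]
ft_force: [-0.0, 0.2, 0.7]
opening: 0.498
t: 7.15
eef_pos: [415.7, 276.8, 107.3]
tcp_rot: [-3.141, -0.0, -0.267]
ft_force: [0.8, 0.1, 0.7]
opening: 0.503
t 7.25 pos [415.8 276.8 107.1] rot [-1.800e+02 -1.000e-02 -1.518e+01] F [-0.79 -0.13  0.2 ] M [0.022 0.068 0.035] open 0.501
frac [0.4244 0.3306 0.0679] turn 0.0018 rows 3.470327640934566
```

View pics/scene2.png

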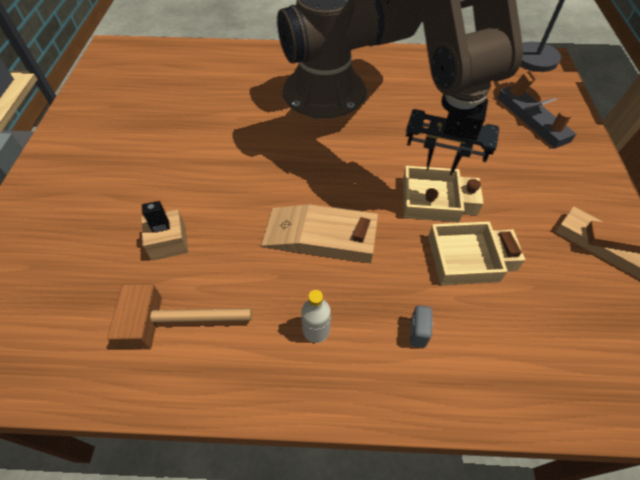

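The knob lies in its bin at scene (432,195). Next is the wedge.

```bash
python3 -m pendant '[0.106,0.0825,0,0,0, 0.106,0.0825,0,0,0, 0.106,0.0825,0,0,0, 0.106,0.0825,0.04,0,0, 0,0,0.06,0,0, 0,0,0,0,0]'
python3 -c "
from h import *
togo(545,104.7,44,-15.5)"
```

```text
t: 8.0
eef_pos: [543.5, 104.0, 65.7]
tcp_rot: [3.14, 0.003, -0.267]
ft_force: [0.2, -0.2, 0.1]
opening: 0.503
t 8.0 pos [543.5 104.   65.7] rot [179.93   0.18 -15.31] F [ 0.17 -0.21  0.07] M [ 0.1   -0.012 -0.002] open 0.503
frac [ 0.0033 -0.0028  0.0543] turn 0.001 rows 0.34844526103637585
```

```bash
python3 -m pendant '[0.003,-0.002,0.053,0,0, 0,0,0,0,1, 0,0,0,0,1, 0,0,0,0,1, 0,0,-0.03,0,1, 0,0,-0.1,0,1]'
python3 -c "
from h import *
togo(581,331,100)"
```

```text
t: 8.75
eef_pos: [544.9, 104.9, 97.9]
tcp_rot: [3.141, 0.003, -0.268]
ft_force: [1.3, -0.0, 0.9]
opening: 0.248
t 8.75 pos [544.9 104.9  97.9] rot [ 1.7994e+02  1.6000e-01 -1.5370e+01] F [ 1.31 -0.05  0.91] M [ 0.054  0.005 -0.012] open 0.248
frac [-0.0627 -0.569  -0.0056] turn None rows 3.6637178335291467
```

```bash
python3 -m pendant '[-0.0157,-0.142,-0.001,0,1, -0.0157,-0.142,-0.001,0,1, -0.0157,-0.142,-0.001,0,1, -0.0157,-0.142,0,0,1, 0,0,0.08,0,1, 0,0,0.06,0,1, 0,0,0,0,1]'
python3 -c "
from h import *
togo(581,331,15)"
```

```text
t: 9.62
eef_pos: [581.0, 330.5, 42.3]
tcp_rot: [3.14, 0.002, -0.268]
ft_force: [-0.3, -0.6, 1.1]
opening: 0.249
t 9.62 pos [581.  330.5  42.3] rot [ 1.799e+02  1.100e-01 -1.536e+01] F [-0.35 -0.62  1.14] M [0.029 0.008 0.012] open 0.249
frac [-0.0001 -0.0014  0.0684] turn None rows 0.4376439969038444
```

```bash
python3 -m pendant '[0,0,0.068,0,1, 0,0,0,0,1, 0,0,0,0,0, 0,0,0,0,0, 0,0,0,0,0, 0,0,-0.1,0,0, 0,0,-0.15,-0.057,0, 0,0,-0.15,-0.057,0, 0,0,-0.06,-0.057,0, 0,0,0,-0.057,0]'
python3 -m pendant '[0,0,0,-0.057,-0.2, 0,0,0,-0.057,-0.2, 0,0,0,-0.057,-0.2, 0,0,0,-0.057,-0.2, 0,0,0,-0.057,-0.2, 0,0,0,-0.057,-0.2, 0,0,0,-0.057,-0.2, 0,0,0,-0.057,-0.2, 0,0,0,0,-0.2]'
python3 - <<'E'
from h import *
for c in("scene","top"): cv2.imwrite(f"pics/{c}3.png",env.read_camera(c)[:,:,::-1])
togo(571,-331,200,107.7)
E
```

```text
t: 10.88
eef_pos: [582.3, 331.0, 203.0]
tcp_rot: [3.141, -0.005, 0.454]
ft_force: [-0.5, 0.2, 0.0]
opening: 0.497
t: 12.0
eef_pos: [581.6, 330.7, 200.1]
tcp_rot: [3.141, 0.0, 1.879]
ft_force: [0.3, 0.1, -0.2]
opening: 0.599
t 12.1 pos [581.7 330.7 200. ] rot [179.99   0.   107.5 ] F [ 0.27 -0.44  0.23] M [-0.058 -0.107 -0.005] open 0.602
frac [-1.5696 -0.5229 -0.    ] turn -0.0011 rows 10.588417501364328
```

View pics/scene3.png

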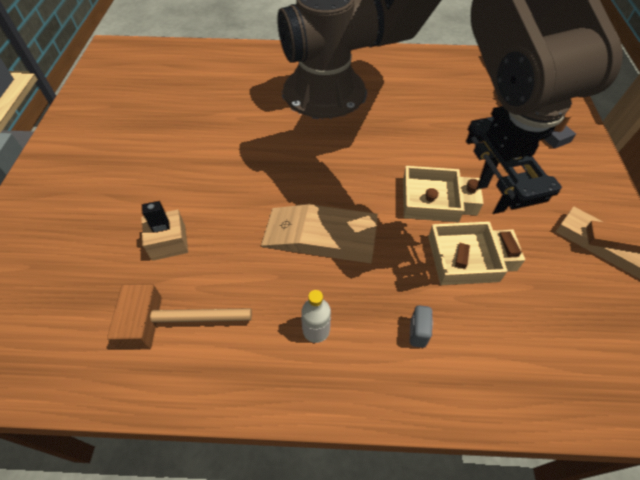

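Knob at scene (432,195) and wedge at (463,256) are both in the right bins and the blank is clear. Now to the meter.

```bash
python3 -m pendant '[-0.1427,-0.0475,0,0,-0.2, -0.1427,-0.0475,0,0,-0.2, -0.1427,-0.0475,0,0,-0.2, -0.1427,-0.0475,0,0,-0.2, -0.1427,-0.0475,0,0,-0.2, -0.1427,-0.0475,0,0,-0.2, -0.1427,-0.0475,0,0,-0.2, -0.1427,-0.0475,0,0,-0.2, -0.1427,-0.0475,0,0,-0.2, -0.1427,-0.0475,0,0,-0.2]'
python3 -m pendant '[-0.1427,-0.0475,0,-0.001,-0.2, 0,0,0,0,-0.2]'
python3 - <<'E'
from h import *
for c in("scene","top"): cv2.imwrite(f"pics/{c}4.png",env.read_camera(c)[:,:,::-1])
togo(571,-331,86,107.7)
E
```

```text
t: 13.35
eef_pos: [574.4, -272.9, 200.1]
tcp_rot: [3.141, 0.0, 1.877]
ft_force: [1.0, 0.1, 0.8]
opening: 0.595
t: 13.6
eef_pos: [573.2, -334.8, 199.3]
tcp_rot: [-3.141, 0.0, 1.876]
ft_force: [-0.3, 0.2, 0.4]
opening: 0.599
t 13.7 pos [ 573.6 -331.1  199.5] rot [-1.7998e+02 -3.0000e-02  1.0772e+02] F [ 0.01  0.96 -0.67] M [ 0.033 -0.085 -0.017] open 0.601
frac [ 0.0021 -0.0061  0.2838] turn 0.0001 rows 1.81709673551025
```

View pics/scene4.png

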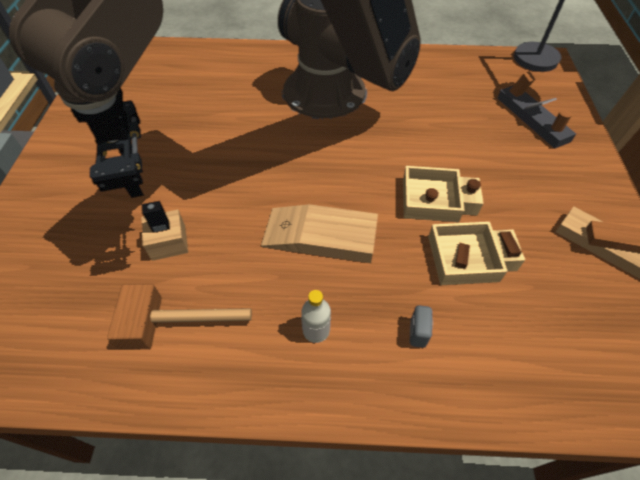

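View pics/top4.png

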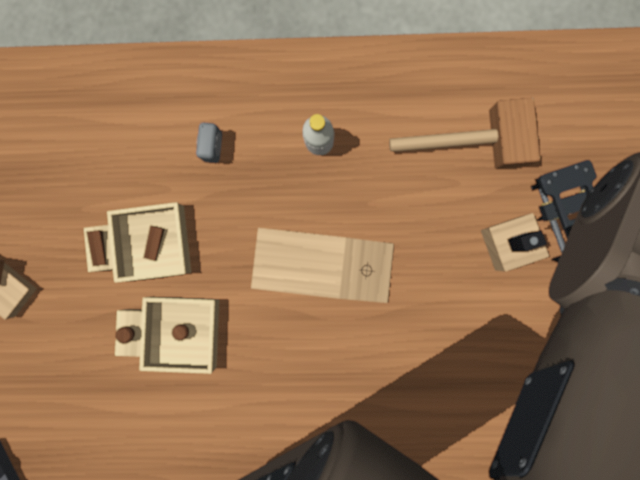

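```bash
python3 -m pendant '[0.002,-0.006,0.1,0,-0.2, 0,0,0.1,0,-0.2, 0,0,0.083,0,-0.2, 0,0,0,0,-0.2, 0,0,0,0,1, 0,0,0,0,1, 0,0,0,0,1, 0,0,0,0,1, 0,0,0,0,1]'
python3 - <<'E'
from h import *
for c in("scene","top"): cv2.imwrite(f"pics/{c}5.png",env.read_camera(c)[:,:,::-1])
togo(571,-331,86,107.7)
E
```

```text
t: 14.82
eef_pos: [571.6, -331.1, 87.4]
tcp_rot: [3.141, 0.001, 1.883]
ft_force: [-0.5, 0.7, 5.4]
opening: 0.273
t 14.93 pos [ 571.6 -331.1   87.4] rot [1.7997e+02 4.0000e-02 1.0791e+02] F [-1.94  1.08  5.33] M [0.093 0.089 0.07 ] open 0.269
frac [ 0.0008 -0.0012  0.0034] turn 0.0012 rows 0.023652687954874383
```

View pics/scene5.png

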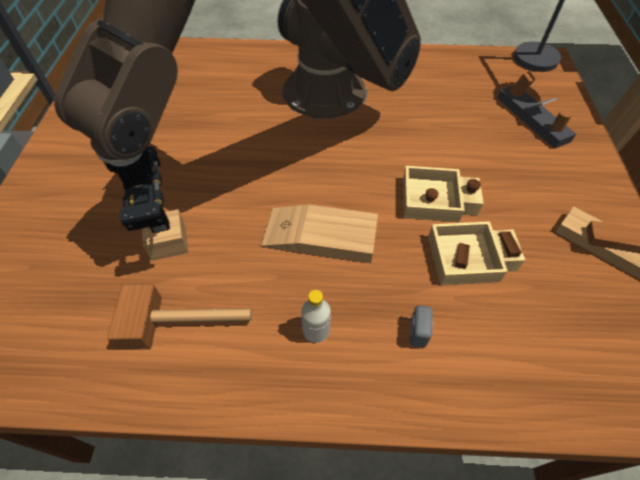

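The jaws hold the meter at opening 0.27, about 25.6 mm, which matches its 26 mm thickness. The tool can't tilt, so I'll lift the meter 23 mm with its nose still in the hole. Moving the gripper about 27 mm along tool -x should then make the nose catch the hole edge and pivot 20° in the pads.

```bash
python3 -m pendant '[0,0,-0.03,0,1, 0,0,-0.0275,0,1, 0,0,0,0,1]'
python3 - <<'E'
from h import *
F=[]
for i in range(6):
    im=env.read_camera("scene");F.append(np.r_[env.state()["ft_force"],env.state()["moment"]])
cv2.imwrite("pics/scene6.png",cv2.resize(im[150:290,80:260],None,fx=4,fy=4,interpolation=cv2.INTER_CUBIC)[:,:,::-1])
print(np.round(np.mean(F,0),3),np.round(np.std(F,0),3)); togo(571,-331,109,107.7)
E
```

```text
t: 15.3
eef_pos: [571.8, -331.3, 110.9]
tcp_rot: [3.14, 0.002, 1.884]
ft_force: [0.1, 0.3, -1.7]
opening: 0.271
[-0.267 -0.115 -2.064 -0.005 -0.142 -0.013] [0.339 0.329 0.469 0.03  0.032 0.033]
t 15.6 pos [ 571.3 -330.9  109.3] rot [-1.7998e+02 -2.0000e-02  1.0792e+02] F [-0.44  0.48 -2.53] M [-0.006 -0.175 -0.014] open 0.276
frac [ 0.0001 -0.0007  0.0007] turn 0.0012 rows 0.006383964937654704
```

View pics/scene6.png

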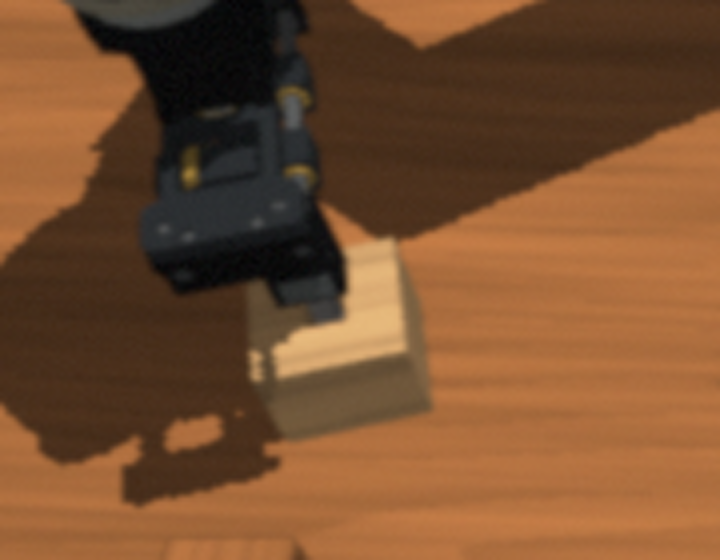

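```bash
python3 -m pendant '[-0.015,0,0,0,1, 0,0,0,0,1]'
python3 -m pendant '[-0.015,0,0,0,1, 0,0,0,0,1]'
python3 -m pendant '[-0.015,0,0,0,1, 0,0,0,0,1]'
python3 -m pendant '[-0.015,0,0,0,1, 0,0,0,0,1]'
python3 - <<'E'
from h import *
togo(571,-331,109.3)
for c in("scene","top"):
    im=env.read_camera(c); cv2.imwrite(f"pics/{c}7.png",im[:,:,::-1])
togo(571,-331,109.3)
E
```

```text
t: 15.85
eef_pos: [573.1, -336.3, 109.4]
tcp_rot: [-3.141, -0.002, 1.883]
ft_force: [0.6, 3.9, 1.1]
opening: 0.271
t: 16.1
eef_pos: [574.9, -341.9, 109.4]
tcp_rot: [-3.141, -0.002, 1.883]
ft_force: [-2.2, 3.9, 0.8]
opening: 0.276
t: 16.35
eef_pos: [576.7, -347.5, 109.3]
tcp_rot: [-3.141, -0.002, 1.883]
ft_force: [-0.4, 5.4, 0.5]
opening: 0.272
t: 16.6
eef_pos: [578.4, -353.0, 108.9]
tcp_rot: [-3.141, -0.003, 1.883]
ft_force: [-1.1, 5.4, -0.8]
opening: 0.274
t 16.6 pos [ 578.4 -353.   108.9] rot [-179.95   -0.18  107.9 ] F [-1.15  5.36 -0.75] M [ 1.366  0.168 -0.003] open 0.274
frac [ 0.0581 -0.0008 -0.0007] turn None rows 0.3717165003093341
t 16.7 pos [ 578.4 -353.   109. ] rot [-1.7995e+02 -1.6000e-01  1.0792e+02] F [-1.8   5.62 -1.12] M [1.297 0.109 0.021] open 0.273
frac [ 0.058  -0.0008 -0.0006] turn None rows 0.3712429604316854
```

The side force held at about 5 N while the tool moved, so the meter is pivoting in the pads. I'll add the last few mm, lift out and measure the tilt.

```bash
python3 -m pendant '[-0.009,0,0,0,1, 0,0,0,0,1, 0,0,-0.05,0,1, 0,0,-0.1,0,1, 0,0,-0.1,0,1, 0,0,0,0,1]'
python3 - <<'E'
from h import *
togo(524.7,-69-60,170,82.9)
for c in("scene","top"):
    im=env.read_camera(c); cv2.imwrite(f"pics/{c}8.png",im[:,:,::-1])
b=cv2.imread("pics/scene8.png");a=cv2.imread("pics/top8.png")
cv2.imwrite("pics/z8.png",cv2.hconcat([cv2.resize(b[120:260,60:220],(400,350),interpolation=cv2.INTER_CUBIC),cv2.resize(a[180:320,460:620],(400,350),interpolation=cv2.INTER_CUBIC)]))
E
```

```text
t: 17.45
eef_pos: [580.9, -358.3, 212.8]
tcp_rot: [3.138, 0.005, 1.884]
ft_force: [-0.5, -0.4, -2.1]
opening: 0.27
t 17.45 pos [ 580.9 -358.3  212.8] rot [179.82   0.29 107.92] F [-0.45 -0.45 -2.06] M [ 0.012 -0.083  0.002] open 0.27
frac [0.5892 0.0423 0.1043] turn 0.139 rows 3.8392633627088495
```

View pics/z8.png

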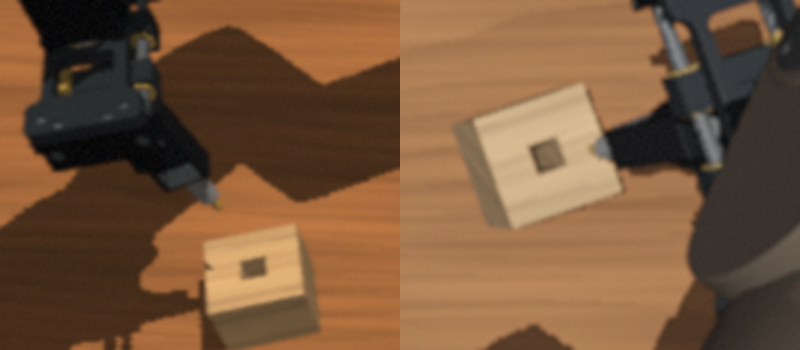

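```bash
cat >> h.py <<'E'
def tri(pt,ps):
    A=[]
    for (u,v),c in((pt,"top"),(ps,"scene")):
        m=CAM[c];K=np.array([[m["fx"],0,m["cx"]],[0,m["fy"],m["cy"]],[0,0,1]]);P=K@np.array(m["view"])[:3]
        A+= [u*P[2]-P[0],v*P[2]-P[1]]
    X=np.linalg.svd(np.array(A))[2][-1];X=X[:3]/X[3]
    print("tri",np.round(X,1),"res",np.round(proj(X,"top")[0]-pt,1),np.round(proj(X,"scene")[0]-ps,1));return X
def tilt(X):
    s=env.state();R=Ro.from_euler("xyz",s["tcp_rot"]).as_matrix();G=s["eef_pos"]-19*R[:,2]
    d=R.T@(X-G);print("tool-frame grip->tip",np.round(d,1),"len",np.linalg.norm(d).round(1),"tilt",np.degrees(np.arctan2(d[0],d[2])).round(1),"side",np.degrees(np.arctan2(d[1],d[2])).round(1))
E
python3 - <<'E'
from h import *
X=tri((537.2,240),(147.6,203.2)); tilt(X)
for c in("scene","top"):
    for d in env.landmark_of("tip",c)[:2]: print(c,np.round(d["xyz"],1),d["confidence"]); tilt(d["xyz"])
    for d in env.landmark_of("meter",c)[:2]: print(c,"meter",np.round(d["xyz"],1),d["confidence"]); tilt(d["xyz"])
E
```

```text
tri [ 571.4 -333.7  141.2] res [ 0.2 -0.1] [0.3 0. ]
tool-frame grip->tip [25.1 -0.6 86.8] len 90.4 tilt 16.1 side -0.4
scene meter [ 579.1 -341.4  186.9] 0.69
tool-frame grip->tip [15.   4.5 40.2] len 43.1 tilt 20.5 side 6.4
top [529.  -69.8  23.8] 0.74
tool-frame grip->tip [288.5  40.6 203.7] len 355.5 tilt 54.8 side 11.3
top [765.7  18.    3.4] 0.28
tool-frame grip->tip [299.2 292.9 223.8] len 474.7 tilt 53.2 side 52.6
top meter [ 574.7 -338.4  186.3] 0.66
tool-frame grip->tip [19.3  1.1 40.9] len 45.2 tilt 25.2 side 1.6
```

```bash
python3 -m pendant '[0,0,0,0.0463,1, 0,0,0,0.0463,1, 0,0,0,0.0463,1, 0.119,-0.0458,0.02,0,1, 0.119,-0.0458,0.04,0,1, 0.119,-0.0458,0.05,0,1, 0.119,-0.0458,0.05,0,1, 0.119,-0.0458,0.047,0,1, 0,0,0,0,1, 0,0,0,0,1]'
python3 - <<'E'
from h import *
F=[]
for i in range(4):
  for c in("scene","top"):
    im=env.read_camera(c); cv2.imwrite(f"pics/{c}9.png",im[:,:,::-1]);F.append(env.state()["ft_force"])
print(np.mean(F,0),np.std(F,0))
togo(519.5,-110.4,119.6,82.9)
b=cv2.imread("pics/scene9.png");a=cv2.imread("pics/top9.png")
cv2.imwrite("pics/z9.png",cv2.hconcat([cv2.resize(b[165:265,230:330],(400,400),interpolation=cv2.INTER_CUBIC),cv2.resize(a[215:315,320:420],(400,400),interpolation=cv2.INTER_CUBIC)]))
E
```

```text
t: 19.0
eef_pos: [518.8, -110.0, 126.7]
tcp_rot: [3.141, 0.0, 1.448]
ft_force: [0.2, -0.0, -1.3]
opening: 0.269
[-0.13957416 -0.27059395 -1.24223956] [0.48393636 0.39722756 0.4263596 ]
t 19.4 pos [ 518.4 -110.2  126.9] rot [1.7999e+02 1.0000e-02 8.2880e+01] F [-0.55 -0.79 -1.68] M [-0.049 -0.155  0.022] open 0.273
frac [-0.0001  0.0028  0.0182] turn -0.0001 rows 0.11771800276927841
```

View pics/z9.png

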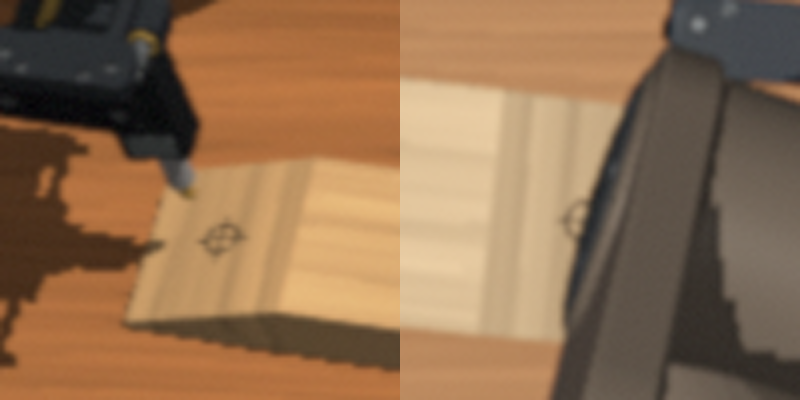

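View pics/scene9.png

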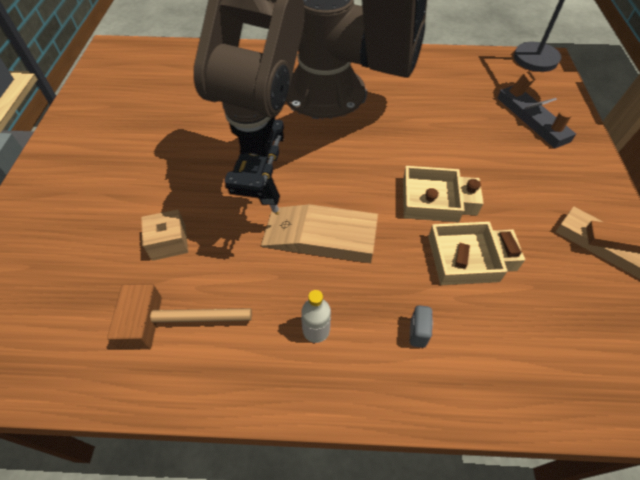

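Run:
```python
from h import *
y=np.radians(-7.1);b=np.array([-np.sin(y),np.cos(y),0]);bx=np.array([np.cos(y),np.sin(y),0]);O=np.array([534.7,10.4,0])
def B(x,yy,z): return O+x*bx+yy*b+[0,0,z]
print("mark proj scene",proj(B(0,-80,23.6),"scene"),"seen 285.5,224.75; top",proj(B(0,-80,23.6),"top"),"seen 366.8 270.4")
for n,p in dict(ridge_far=B(-55,-35,40),ridge_near=B(55,-35,40),lownear=B(55,-125,7.24),lowfar=B(-55,-125,7.24)).items(): print(n,proj(p,"scene"))
s=env.state();R=Ro.from_euler("xyz",s["tcp_rot"]).as_matrix();G=s["eef_pos"]-19*R[:,2]
for D in(90.4,92.4,):
  for th in(14,16,18,20,22,24): print(D,th,proj(G+R@[D*np.sin(np.radians(th)),0,D*np.cos(np.radians(th))],"scene").round(1))
```

```text
mark proj scene [[284.69139812 224.57053006]] seen 285.5,224.75; top [[367.0553993  270.27021587]] seen 366.8 270.4
ridge_far [[308.3002353  204.25208807]]
ridge_near [[298.91879689 242.77931483]]
lownear [[260.43226181 245.43695717]]
lowfar [[271.79753987 208.05992519]]
90.4 14 [[275.  213.6]]
90.4 16 [[276.3 213.6]]
90.4 18 [[277.6 213.5]]
90.4 20 [[278.9 213.4]]
90.4 22 [[280.2 213.3]]
90.4 24 [[281.4 213.1]]
92.4 14 [[275.3 214.2]]
92.4 16 [[276.7 214.1]]
92.4 18 [[278.  214.1]]
92.4 20 [[279.3 214. ]]
92.4 22 [[280.6 213.8]]
92.4 24 [[281.8 213.6]]
```

Scene view puts the tip at about (277,213), which fits a tilt near 16.5°, so it needs about 3.5° more. I'll press the nose against the blank's +y end edge to pivot it further. Then I'll measure by turning the tool and comparing pictures, which is free of calibration bias.

```bash
python3 -m pendant '[0,0,-0.06,0,1, 0.1284,0,-0.02,0,1, 0.1284,0,0,0,1, 0.1284,0,0,0,1, 0.1284,0,0,0,1, 0.1284,0.003,0,0,1, 0,0,0.1,0,1, 0,0,0.05,0,1, 0,0,0,0,1]'
python3 - <<'E'
from h import *
for c in("scene","top"):
    im=env.read_camera(c); cv2.imwrite(f"pics/{c}10.png",im[:,:,::-1])
togo(551.4,144.4,85,82.9)
b=cv2.imread("pics/scene10.png");a=cv2.imread("pics/top10.png")
cv2.imwrite("pics/z10.png",cv2.hconcat([cv2.resize(b[165:265,320:420],(400,400),interpolation=cv2.INTER_CUBIC),cv2.resize(a[215:315,200:300],(400,400),interpolation=cv2.INTER_CUBIC)]))
E
```

```text
t: 20.52
eef_pos: [550.6, 144.8, 97.6]
tcp_rot: [-3.139, 0.001, 1.447]
ft_force: [-0.1, -0.3, -0.9]
opening: 0.271
t 20.62 pos [551.6 144.8  99.4] rot [179.96  -0.    82.9 ] F [-0.57 -0.04 -1.87] M [-0.042 -0.063  0.04 ] open 0.274
frac [-0.001  -0.0005  0.0361] turn 0.0 rows 0.23114915014444776
```

View pics/z10.png

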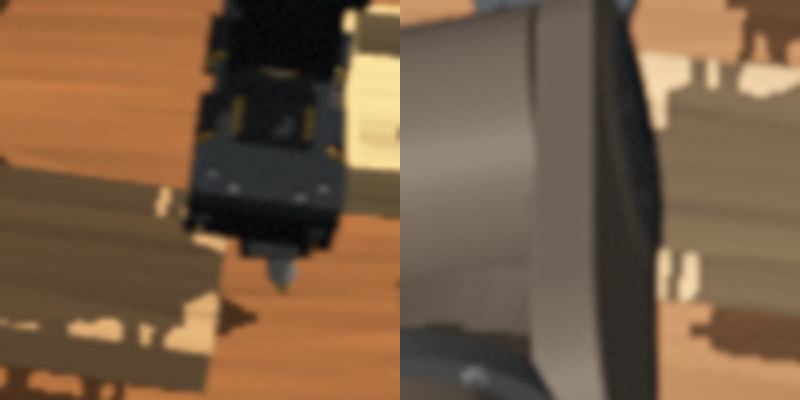

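```bash
python3 -m pendant '[0,0,0.036,0,1, -0.02,0,0,0,1, -0.02,0,0,0,1, 0,0,0,0,1]'
python3 -m pendant '[-0.0075,0,0,0,1, 0,0,0,0,1]'
python3 -m pendant '[-0.0075,0,0,0,1, 0,0,0,0,1]'
python3 -m pendant '[-0.005,0,0,0,1, 0,0,0,0,1]'
python3 -c "
from h import *
togo(551.4,144.4,85,82.9)"
```

```text
t: 21.12
eef_pos: [549.4, 128.3, 84.7]
tcp_rot: [3.141, 0.0, 1.446]
ft_force: [-0.4, 0.1, -1.1]
opening: 0.275
t: 21.38
eef_pos: [548.9, 126.0, 84.5]
tcp_rot: [3.141, 0.0, 1.447]
ft_force: [0.7, -0.2, -1.5]
opening: 0.269
t: 21.62
eef_pos: [548.5, 123.0, 84.4]
tcp_rot: [3.142, 0.0, 1.447]
ft_force: [0.8, 1.1, -1.0]
opening: 0.273
t: 21.88
eef_pos: [548.4, 121.7, 84.4]
tcp_rot: [3.141, -0.001, 1.447]
ft_force: [0.7, 6.4, -4.1]
opening: 0.272
t 21.88 pos [548.4 121.7  84.4] rot [ 1.7998e+02 -6.0000e-02  8.2890e+01] F [ 0.65  6.39 -4.08] M [ 1.325 -0.223 -0.033] open 0.272
frac [ 0.0572  0.0005 -0.0015] turn -0.0 rows 0.36616063015556194
```

```bash
python3 -m pendant '[-0.004,0,0,0,1, 0,0,0,0,1]'
python3 -m pendant '[-0.003,0,0,0,1, 0,0,0,0,1, 0,0,0,0,1]'
python3 -c "
from h import *
togo(551.4,144.4,85,82.9)"
```

```text
t: 22.12
eef_pos: [548.2, 120.4, 84.3]
tcp_rot: [3.141, -0.001, 1.447]
ft_force: [1.6, 6.5, -3.2]
opening: 0.272
t: 22.5
eef_pos: [548.0, 119.3, 84.3]
tcp_rot: [3.141, -0.001, 1.447]
ft_force: [0.4, 7.9, -2.9]
opening: 0.272
t 22.5 pos [548.  119.3  84.3] rot [ 1.7998e+02 -8.0000e-02  8.2900e+01] F [ 0.35  7.94 -2.89] M [ 1.784 -0.304  0.022] open 0.272
frac [ 0.0634  0.0006 -0.0016] turn -0.0 rows 0.40586387138239705
```

```bash
python3 -m pendant '[0.03,0,0,0,1, 0.03,0,-0.1,0,1, 0,0,-0.08,0,1, 0,0,0,0,1, 0,0,0,0,1]'
cat > snap.py <<'E'
import sys
from h import *
n=sys.argv[1]
P=[];acc=0
for i in range(3):
    im=env.read_camera("scene"); acc=acc+im.astype(float)/3; P.append(env.state()["eef_pos"])
print("pos avg",np.mean(P,0).round(2)); togo(0,0,0)
s=env.state();R=Ro.from_euler("xyz",s["tcp_rot"]).as_matrix();G=np.mean(P,0)-19*R[:,2]
t=np.radians(20);p=proj(G+R@[92.4*np.sin(t),0,92.4*np.cos(t)],"scene")[0];print("pred tip@20",p.round(2))
u,v=np.round(p).astype(int);c=acc[v-25:v+25,u-25:u+25].astype(np.uint8)
print("crop origin",u-25,v-25)
cv2.imwrite(f"pics/{n}.png",cv2.resize(c,(600,600),interpolation=cv2.INTER_CUBIC)[:,:,::-1])
E
python3 snap.py r1
```

```text
t: 23.12
eef_pos: [550.4, 142.2, 155.6]
tcp_rot: [-3.141, 0.0, 1.447]
ft_force: [0.2, 0.3, -1.6]
opening: 0.272
pos avg [550.34 142.07 155.2 ]
t 23.27 pos [550.4 142.  155.2] rot [-1.7989e+02  4.0000e-02  8.2910e+01] F [ 0.34 -0.23 -0.54] M [-0.057 -0.052  0.034] open 0.268
frac [-0.5219 -1.321   0.3909] turn None rows 9.428110490970774
pred tip@20 [395.51 221.77]
crop origin 371 197
```

View pics/r1.png

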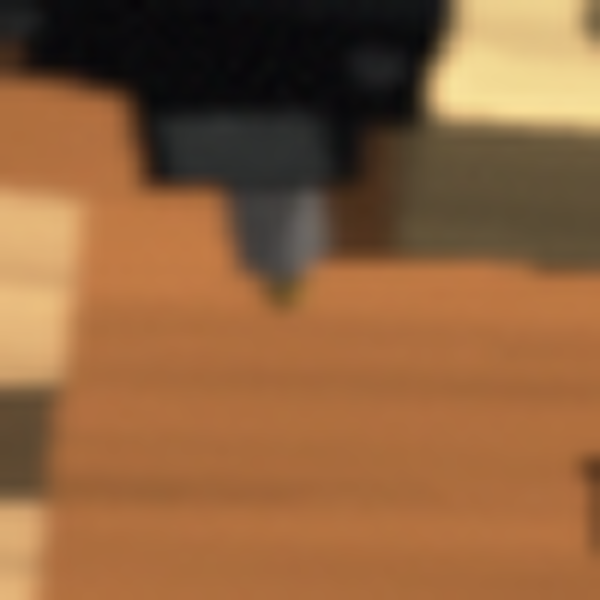

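```bash
python3 -m pendant '[0,0,0,-0.0555,1, 0,0,0,-0.0555,1, 0,0,0,-0.0555,1, 0,0,0,-0.0555,1, 0,0,0,-0.0555,1, 0,0,0,-0.0555,1, 0,0,0,-0.0555,1, 0,0,0,-0.0555,1, 0,0,0,-0.0555,1, 0,0,0,-0.0555,1]'
python3 -m pendant '[0,0,0,-0.0555,1, 0,0,0,-0.0555,1, 0,0,0,-0.0555,1, 0,0,0,-0.0555,1, 0,0,0,0,1, 0,0,0,0,1]'
python3 snap.py r2
```

```text
t: 24.52
eef_pos: [550.6, 142.0, 155.5]
tcp_rot: [-3.141, -0.001, -3.087]
ft_force: [0.5, -1.4, -2.1]
opening: 0.272
t: 25.28
eef_pos: [550.7, 142.1, 156.0]
tcp_rot: [3.141, -0.001, -2.399]
ft_force: [0.1, 0.3, -2.0]
opening: 0.274
pos avg [550.8  142.11 156.17]
t 25.43 pos [550.8 142.1 156.2] rot [ 1.8000e+02 -1.0000e-02 -1.3733e+02] F [-0.4  -0.34 -1.9 ] M [ 0.141 -0.104 -0.018] open 0.271
frac [1.2533 0.672  0.3909] turn None rows 9.439032747578162
pred tip@20 [370.35 210.77]
crop origin 345 186
```

View pics/r2.png

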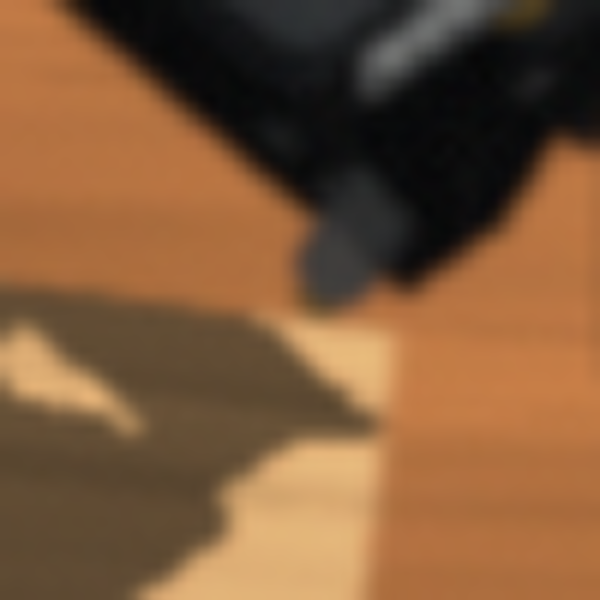

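```bash
python3 -m pendant '[0,0,0,-0.0463,1, 0,0,0,-0.0463,1, 0,0,0,-0.0463,1, 0,0,0,0,1, 0,0,0,0,1]'
python3 snap.py r3
```

```text
t: 26.05
eef_pos: [550.8, 142.1, 156.4]
tcp_rot: [-3.142, -0.0, -1.962]
ft_force: [-0.3, 0.3, -2.4]
opening: 0.272
pos avg [550.85 142.14 156.4 ]
t 26.2 pos [550.9 142.1 156.4] rot [-180.     -0.   -112.32] F [ 0.02  0.02 -2.32] M [ 0.18  -0.027  0.008] open 0.275
frac [0.8517 1.1391 0.391 ] turn None rows 9.440127881870605
pred tip@20 [366.81 214.7 ]
crop origin 342 190
```

View pics/r3.png

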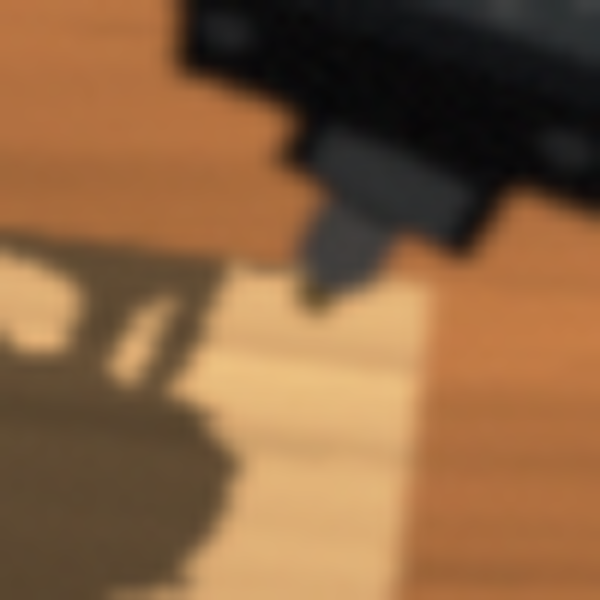

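Across the turn, the tip moved 26.4 px against 28.7 px predicted for 20°, so the tilt is about 18.5°. One more small push at the same edge, about 1.9 mm further, should correct that.

```bash
python3 -m pendant '[0,0,0,0.0539,1, 0,0,0,0.0539,1, 0,0,0,0.0539,1, 0,0,0,0.0539,1, 0,0,0,0.0539,1, 0,0,0,0.0539,1, 0,0,0,0.0539,1, 0,0,0,0.0539,1, 0,0,0,0.0539,1, 0,0,0,0.0539,1]'
python3 -m pendant '[0,0,0,0.0539,1, 0,0,0,0.0539,1, 0,0,0,0.0539,1, 0,0,0,0.0539,1, 0,0,0,0.0539,1, 0,0,0.05,0.0539,1, 0,0,0.07,0.0535,1, 0,0,0.06,0,1, 0,0,0,0,1, 0,0,0,0,1]'
python3 -c "
from h import *
togo(547.6,116.4,84.3,82.9)"
```

```text
t: 27.45
eef_pos: [550.8, 142.1, 156.4]
tcp_rot: [-3.141, 0.0, 2.624]
ft_force: [-0.2, -0.5, -2.5]
opening: 0.273
t: 28.7
eef_pos: [551.3, 142.2, 85.2]
tcp_rot: [3.141, -0.0, 1.447]
ft_force: [1.1, -0.9, -1.1]
opening: 0.274
t 28.7 pos [551.3 142.2  85.2] rot [ 1.7995e+02 -1.0000e-02  8.2910e+01] F [ 1.14 -0.87 -1.05] M [-0.014 -0.115  0.024] open 0.274
frac [-0.0651 -0.0012  0.0022] turn 0.0 rows 0.4171400824350003
```

```bash
python3 -m pendant '[-0.025,-0.001,0.002,0,1, -0.02,0,0,0,1, 0,0,0,0,1, -0.005,0,0,0,1, 0,0,0,0,1]'
python3 -m pendant '[-0.005,0,0,0,1, 0,0,0,0,1]'
python3 -m pendant '[-0.005,0,0,0,1, 0,0,0,0,1]'
python3 -m pendant '[-0.005,0,0,0,1, 0,0,0,0,1, 0,0,0,0,1]'
python3 -c "
from h import *
togo(547.6,117.4,84.3,82.9)"
```

```text
t: 29.32
eef_pos: [548.0, 122.3, 83.7]
tcp_rot: [3.141, 0.0, 1.447]
ft_force: [-0.1, -0.3, -0.8]
opening: 0.274
t: 29.58
eef_pos: [547.8, 120.4, 83.6]
tcp_rot: [3.142, 0.0, 1.447]
ft_force: [0.4, 1.1, -1.8]
opening: 0.272
t: 29.82
eef_pos: [547.6, 119.1, 83.5]
tcp_rot: [3.141, -0.001, 1.447]
ft_force: [1.0, 7.4, -3.8]
opening: 0.279
t: 30.2
eef_pos: [547.4, 117.3, 83.5]
tcp_rot: [3.141, -0.001, 1.447]
ft_force: [-0.3, 7.6, -4.3]
opening: 0.273
t 30.2 pos [547.4 117.3  83.5] rot [ 1.7998e+02 -7.0000e-02  8.2900e+01] F [-0.25  7.6  -4.26] M [ 1.73  -0.233  0.051] open 0.273
frac [ 0.0004  0.0005 -0.0019] turn -0.0 rows 0.01286635271513194
```

```bash
python3 -m pendant '[0.03,0,0,0,1, 0.033,0,-0.1,0,1, 0,0,-0.08,0,1, 0,0,0,0,1, 0,0,0,0,1]'
python3 snap.py r4
```

```text
t: 30.82
eef_pos: [549.9, 141.5, 154.8]
tcp_rot: [-3.141, 0.0, 1.447]
ft_force: [-0.6, -0.5, -1.3]
opening: 0.272
pos avg [549.83 141.31 154.4 ]
t 30.98 pos [549.9 141.3 154.4] rot [-1.7989e+02  4.0000e-02  8.2910e+01] F [-0.33 -0.14 -1.84] M [-0.079 -0.089  0.04 ] open 0.275
frac [-0.5199 -1.3199  0.3889] turn None rows 9.414119711549935
pred tip@20 [395.08 221.79]
crop origin 370 197
```

View pics/r4.png

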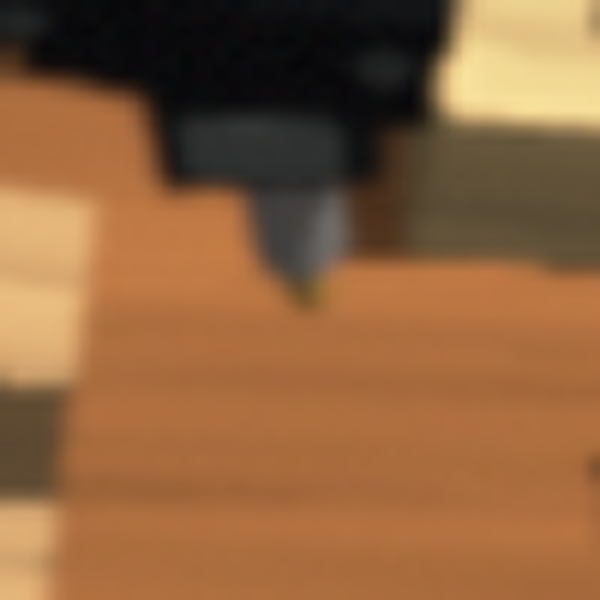

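The tip now sits 0.3 px from the 20° prediction, against -1.2 px before, so the tilt is about 20.5°. Now hovering 15 mm off the mark.

```bash
python3 -m pendant '[-0.1242,0,0,0,1, -0.1242,0,0,0,1, -0.1242,0,0,0,1, -0.1242,0,0,0,1, -0.1242,0.002,0,0,1, 0,0,0.07,0,1, 0,0,0.0525,0,1, 0,0,0,0,1, 0,0,0,0,1]'
python3 snap.py r5
python3 -c "
from h import *
togo(520.1,-105.4,105.4,82.9)"
```

```text
t: 32.1
eef_pos: [520.8, -105.2, 106.9]
tcp_rot: [3.142, 0.0, 1.447]
ft_force: [-0.1, -0.5, -1.9]
opening: 0.277
pos avg [ 520.92 -105.17  107.3 ]
t 32.25 pos [ 520.9 -105.2  107.3] rot [1.7993e+02 2.0000e-02 8.2940e+01] F [ 0.04 -0.22 -1.  ] M [-0.032 -0.095  0.004] open 0.273
frac [ 0.1009 -1.3251  0.2667] turn None rows 8.674630198773203
pred tip@20 [282.06 220.3 ]
crop origin 257 195
t 32.25 pos [ 520.9 -105.2  107.3] rot [1.7993e+02 2.0000e-02 8.2940e+01] F [ 0.04 -0.22 -1.  ] M [-0.032 -0.095  0.004] open 0.273
frac [-0.0008 -0.002   0.0049] turn 0.0002 rows 0.03399856373828088
```

View pics/r5.png

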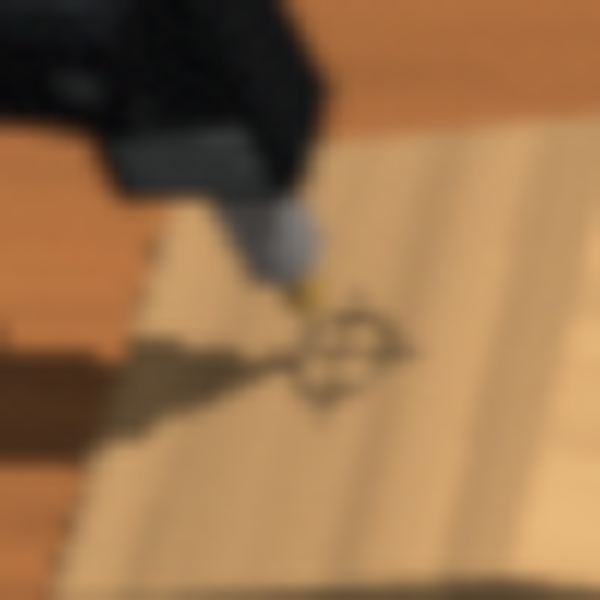

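Run:
```python
from h import *
s=env.state();R=Ro.from_euler("xyz",s["tcp_rot"]).as_matrix();G=np.array([520.92,-105.17,107.3])-19*R[:,2]
n=np.array([-.0423,-.3394,.9397]);M=np.array([524.8,-69.0,23.6])
for t in(20,20.5):
    a=np.radians(t);T=G+R@[92.4*np.sin(a),0,92.4*np.cos(a)]
    h=(T-M)@n;L=T-h*n
    print(t,"tip",T.round(1),"height",h.round(1),"land-M",(L-M).round(1),"px shift",(proj(L,"scene")-proj(T,"scene"))[0].round(2))
print("px/mm x",(proj(M+[5,0,0],"scene")-proj(M,"scene"))/5,"y",(proj(M+[0,5,-0],"scene")-proj(M,"scene"))/5)
```

```text
20 tip [524.9 -73.8  39.5] height 16.5 land-M [0.8 0.8 0.3] px shift [2.92 4.47]
20.5 tip [525.  -73.1  39.7] height 16.5 land-M [0.9 1.5 0.6] px shift [2.91 4.47]
px/mm x [[-0.04116774  0.3502734 ]] y [[0.43555257 0.01608343]]
```

```bash
cat > fa.py <<'E'
import sys
from h import *
F=[];P=[]
for i in range(int(sys.argv[1])):
    env.read_camera("scene"); s=env.state();F.append(np.r_[s["ft_force"],s["moment"]]);P.append(s["eef_pos"])
F=np.array(F);n=np.array([-.0423,-.3394,.9397]);P=np.mean(P,0)
print("t",round(s["t"],2),"F",F.mean(0).round(3),"Fn",(F[:,:3]@n).mean().round(2),"+-",((F[:,:3]@n).std()/len(F)**.5).round(2),"pos",P.round(2),"along n",((P-[520.92,-105.17,107.3])@n).round(2),"rot",np.degrees(s["tcp_rot"]).round(2))
E
python3 -m pendant '[0.005,-0.001,0.015,0,1, 0.0051,-0.001,0.0155,0,1, 0,0,0,0,1, 0,0,0,0,1]'
python3 fa.py 16
```

```text
t: 32.75
eef_pos: [520.3, -101.1, 94.4]
tcp_rot: [-3.142, 0.0, 1.447]
ft_force: [-0.7, 0.1, -1.8]
opening: 0.272
t 33.55 F [-0.2   -0.032 -1.475 -0.054 -0.087  0.003] Fn -1.37 +- 0.11 pos [ 520.27 -101.14   94.47] along n -13.4 rot [180.     0.    82.92]
```

```bash
python3 -m pendant '[0.0017,0,0.0047,0,1, 0,0,0,0,1, 0,0,0,0,1]'
python3 fa.py 8
python3 -m pendant '[0.0017,0,0.0047,0,1, 0,0,0,0,1, 0,0,0,0,1]'
python3 fa.py 8
python3 -m pendant '[0.0017,0,0.0047,0,1, 0,0,0,0,1, 0,0,0,0,1]'
python3 fa.py 8
```

```text
t: 33.92
eef_pos: [520.4, -100.4, 92.6]
tcp_rot: [3.141, 0.0, 1.447]
ft_force: [0.3, -0.2, -0.7]
opening: 0.272
t 34.33 F [ 0.313 -0.1   -0.833 -0.108 -0.134 -0.028] Fn -0.76 +- 0.11 pos [ 520.37 -100.46   92.57] along n -15.41 rot [179.99   0.    82.92]
t: 34.7
eef_pos: [520.5, -99.8, 90.7]
tcp_rot: [3.141, 0.0, 1.447]
ft_force: [0.3, -1.5, 0.2]
opening: 0.272
t 35.1 F [-0.046 -1.043 -0.064 -0.303 -0.128  0.025] Fn 0.3 +- 0.1 pos [520.46 -99.79  90.69] along n -17.41 rot [1.7999e+02 1.0000e-02 8.2920e+01]
t: 35.48
eef_pos: [520.5, -99.1, 88.8]
tcp_rot: [3.142, 0.0, 1.447]
ft_force: [0.2, -1.6, -0.1]
opening: 0.272
t 35.88 F [ 0.106 -2.057  0.535 -0.585 -0.108 -0.003] Fn 1.2 +- 0.13 pos [520.53 -99.13  88.81] along n -19.41 rot [1.800e+02 1.000e-02 8.292e+01]
```

```bash
python3 snap.py r6
python3 - <<'E'
from h import *
im=env.read_camera("scene");cv2.imwrite("pics/r6b.png",cv2.resize(im[165:245,215:315],(800,640),interpolation=cv2.INTER_CUBIC)[:600,:,::-1])
E
```

```text
pos avg [520.52 -99.1   88.8 ]
t 36.02 pos [520.5 -99.1  88.8] rot [1.7999e+02 1.0000e-02 8.2920e+01] F [-0.56 -2.12  0.18] M [-0.612 -0.139  0.048] open 0.272
frac [ 0.0855 -1.322   0.2218] turn None rows 8.596374737199849
pred tip@20 [285.32 225.14]
crop origin 260 200
```

View pics/r6.png

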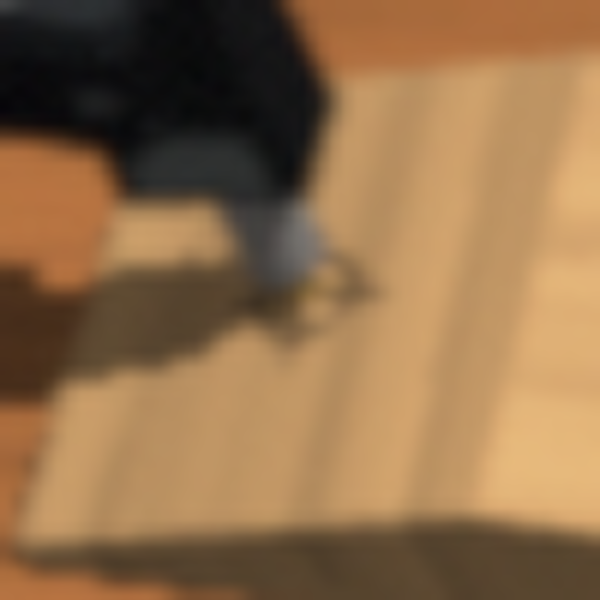

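View pics/r6b.png

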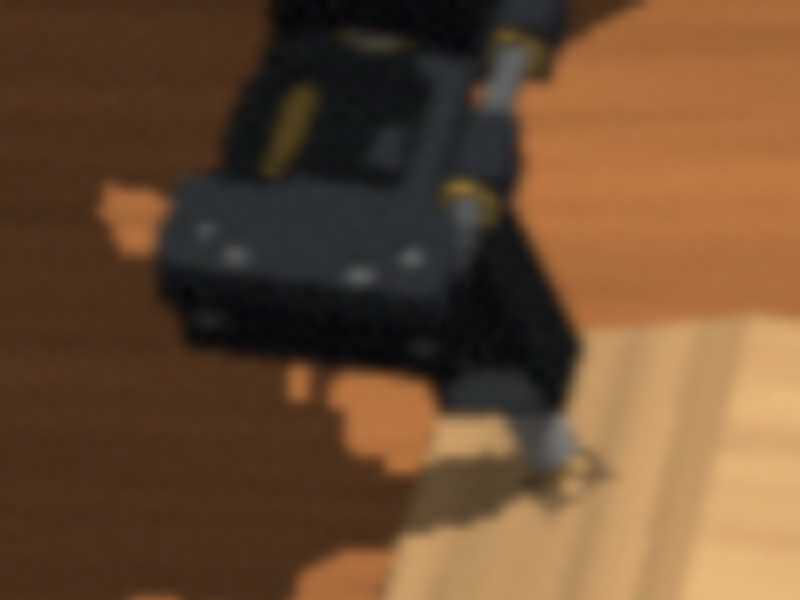

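Run:
```python
from h import *
s=env.state();R=Ro.from_euler("xyz",s["tcp_rot"]).as_matrix();G=s["eef_pos"]-19*R[:,2]
for th in(12,14,16,18,20,22,24):
    a=np.radians(th);ax=R@[np.sin(a),0,np.cos(a)];yy=R@[np.cos(a),0,-np.sin(a)];xx=R[:,1]
    # body edge on +tool x side, near (+world x) face
    p=proj([G+ax*46.4+19*yy+13*xx,G-ax*10+19*yy+13*xx,G+ax*76.4,G+ax*(92.4-4),G+ax*46.4-19*yy+13*xx],"scene")
    d=p[0]-p[1];print(th,"slope",(d[0]/d[1]).round(3),"corner R,L",((p[[0,4]]-[215,165]+.5)*8).round(0).tolist(),"nose,tip",((p[2:4]-[215,165]+.5)*8).round(0).tolist())
```

```text
12 slope 0.44 corner R,L [[533.0, 422.0], [404.0, 421.0]] nose,tip [[510.0, 452.0], [521.0, 478.0]]
14 slope 0.49 corner R,L [[538.0, 420.0], [410.0, 423.0]] nose,tip [[518.0, 452.0], [531.0, 478.0]]
16 slope 0.54 corner R,L [[543.0, 418.0], [417.0, 424.0]] nose,tip [[527.0, 452.0], [541.0, 478.0]]
18 slope 0.591 corner R,L [[547.0, 417.0], [423.0, 425.0]] nose,tip [[536.0, 451.0], [551.0, 477.0]]
20 slope 0.642 corner R,L [[552.0, 415.0], [429.0, 426.0]] nose,tip [[544.0, 451.0], [561.0, 477.0]]
22 slope 0.693 corner R,L [[556.0, 413.0], [435.0, 427.0]] nose,tip [[552.0, 450.0], [571.0, 476.0]]
24 slope 0.745 corner R,L [[560.0, 410.0], [441.0, 428.0]] nose,tip [[561.0, 449.0], [580.0, 474.0]]
```

Run:
```python
from h import *
acc=0
for i in range(4): acc=acc+env.read_camera("scene").astype(float)/4
np.save("acc.npy",acc)
g=acc[:,:,0]
pts=[]
for v in range(188,214):
    row=g[v,270:300]; 
    k=[i for i in range(len(row)-1) if row[i]<90<=row[i+1]]
    if k: 
        i=k[-1];u=270+i+(90-row[i])/(row[i+1]-row[i]);pts.append((u,v))
print([(round(u,1),v) for u,v in pts])
q=np.array([p for p in pts if 192<=p[1]<=206]);f=np.polyfit(q[:,1],q[:,0],1);print("slope",f,np.std(q[:,0]-np.polyval(f,q[:,1])))
s=env.state();R=Ro.from_euler("xyz",s["tcp_rot"]).as_matrix();G=s["eef_pos"]-19*R[:,2]
for th in(14,16,18,20,22,24):
    a=np.radians(th);ax=R@[np.sin(a),0,np.cos(a)];yy=R@[np.cos(a),0,-np.sin(a)];xx=R[:,1]
    p=proj([G+ax*46.4+19*yy-13*xx,G-ax*0+19*yy-13*xx,G-ax*10+19*yy-13*xx],"scene");d=p[0]-p[2];print(th,(d[0]/d[1]).round(3),p.round(1).tolist())
```

```text
[(np.float64(278.8), 188), (np.float64(278.5), 189), (np.float64(278.3), 190), (np.float64(278.7), 191), (np.float64(279.2), 192), (np.float64(279.7), 193), (np.float64(280.2), 194), (np.float64(280.8), 195), (np.float64(281.3), 196), (np.float64(281.8), 197), (np.float64(282.3), 198), (np.float64(282.8), 199), (np.float64(283.4), 200), (np.float64(283.9), 201), (np.float64(284.4), 202), (np.float64(284.8), 203), (np.float64(285.3), 204), (np.float64(285.8), 205), (np.float64(286.2), 206), (np.float64(286.6), 207), (np.float64(286.8), 208), (np.float64(286.7), 209), (np.float64(286.4), 210), (np.float64(286.1), 211), (np.float64(285.8), 212), (np.float64(285.5), 213)]
slope [  0.50461565 182.38105824] 0.06198295805213243
14 0.471 [[284.3, 207.9], [277.8, 193.9], [276.3, 190.8]]
16 0.52 [[284.9, 207.7], [277.7, 193.7], [276.0, 190.6]]
18 0.57 [[285.5, 207.4], [277.5, 193.5], [275.7, 190.4]]
20 0.62 [[286.0, 207.2], [277.4, 193.3], [275.5, 190.2]]
22 0.67 [[286.5, 206.9], [277.3, 193.1], [275.2, 190.0]]
24 0.721 [[287.1, 206.6], [277.1, 192.9], [274.9, 189.8]]
```

The checks disagree. The body edge slope (0.505) indicates about 15.4°. The force has a 1.2 N sideways component that agrees with this. Earlier I assumed the meter's axis ran through the pad centre, but it has slid about 6 mm in the pads. So I'll back off, pivot it further at the blank's end, and from now on measure tilt by edge slope.

```bash
python3 -m pendant '[-0.017,0,-0.047,0,1, 0,0,-0.08,0,1, 0.125,0,-0.039,0,1, 0.125,0,0,0,1, 0.125,0,0,0,1, 0.125,0.002,0,0,1, 0.125,0,0,0,1, 0,0,0.1,0,1, 0,0,0.07,0,1, 0,0,0,0,1]'
python3 -c "
from h import *
togo(548.2,120.5,87,82.9)"
```

```text
t: 37.52
eef_pos: [549.8, 142.3, 85.4]
tcp_rot: [-3.137, 0.001, 1.447]
ft_force: [-0.8, 0.4, -0.2]
opening: 0.27
t 37.52 pos [549.8 142.3  85.4] rot [-1.7973e+02  6.0000e-02  8.2930e+01] F [-0.77  0.44 -0.22] M [ 0.01  -0.077 -0.023] open 0.27
frac [-0.0546  0.0026 -0.0041] turn 0.0002 rows 0.35105646624795434
```

```bash
python3 -m pendant '[-0.03,0,-0.002,0,1, -0.027,0,0,0,1, 0,0,0,0,1]'
python3 -m pendant '[-0.006,0,0,0,1, 0,0,0,0,1]'
python3 -m pendant '[-0.006,0,0,0,1, 0,0,0,0,1]'
python3 -m pendant '[-0.006,0,0,0,1, 0,0,0,0,1]'
python3 -m pendant '[-0.006,0,0,0,1, 0,0,0,0,1]'
```

```text
t: 37.9
eef_pos: [548.7, 118.4, 88.9]
tcp_rot: [3.14, -0.0, 1.446]
ft_force: [-0.2, 0.6, -1.8]
opening: 0.274
t: 38.15
eef_pos: [548.2, 117.1, 88.2]
tcp_rot: [3.141, 0.0, 1.447]
ft_force: [0.2, -0.2, -2.4]
opening: 0.274
t: 38.4
eef_pos: [548.0, 115.5, 87.9]
tcp_rot: [3.141, -0.001, 1.447]
ft_force: [0.2, 5.5, -1.9]
opening: 0.273
t: 38.65
eef_pos: [547.7, 113.3, 87.9]
tcp_rot: [3.141, -0.001, 1.447]
ft_force: [1.4, 6.6, -2.4]
opening: 0.273
t: 38.9
eef_pos: [547.4, 111.0, 88.0]
tcp_rot: [3.141, -0.001, 1.447]
ft_force: [0.3, 6.9, -2.4]
opening: 0.267
```

```bash
python3 -m pendant '[-0.0055,0,0,0,1, 0,0,0,0,1, 0,0,0,0,1, 0.03,0,0,0,1, 0.03,0,-0.08,0,1, 0,0,-0.09,0,1, 0,0,0,0,1, 0,0,0,0,1]'
cat > edge.py <<'E'
from h import *
acc=0;P=[]
for i in range(4): acc=acc+env.read_camera("scene").astype(float)/4;P.append(env.state()["eef_pos"])
s=env.state();R=Ro.from_euler("xyz",s["tcp_rot"]).as_matrix();G=np.mean(P,0)-19*R[:,2]
def pred(th,off=0):
    a=np.radians(th);ax=R@[np.sin(a),0,np.cos(a)];yy=R@[np.cos(a),0,-np.sin(a)];xx=R[:,1]
    return proj([G+ax*46.4+(19+off)*yy-13*xx,G+(19+off)*yy-13*xx,G+ax*92.4+off*yy],"scene")
p=pred(18,5);g=acc[:,:,0];pts=[]
v1=int(round(p[0,1]));v0=int(round(p[1,1]))
for v in range(v0-2,v1+4):
    u0=int(np.interp(v,[p[1,1],p[0,1]],[p[1,0],p[0,0]]))-14;row=g[v,u0:u0+28]
    k=[i for i in range(len(row)-1) if row[i]<90<=row[i+1]]
    if k: i=k[-1];pts.append((u0+i+(90-row[i])/(row[i+1]-row[i]),v))
print([(round(float(u),1),v) for u,v in pts])
q=np.array([t for t in pts if v0+1<=t[1]<=v1-2]);f=np.polyfit(q[:,1],q[:,0],1)
print("slope",f[0].round(3),"res",np.std(q[:,0]-np.polyval(f,q[:,1])).round(3))
ths=np.arange(8,30,.5);sl=[(lambda z:(z[0,0]-z[1,0])/(z[0,1]-z[1,1]))(pred(t)) for t in ths]
th=np.interp(f[0],sl,ths)
vm=q[:,1].mean();um=np.polyval(f,vm)
def uat(o): z=pred(th,o);return np.interp(vm,[z[1,1],z[0,1]],[z[1,0],z[0,0]])
offs=np.arange(-5,20,.5);off=np.interp(um,[uat(o) for o in offs],offs)
print("t",round(s["t"],2),"tilt",round(float(th),2),"axis offset",round(float(off),1),"pred tip px",pred(th,off)[2].round(1),"pos",np.mean(P,0).round(1))
x,y=[int(k) for k in pred(th,off)[2]]
cv2.imwrite("pics/edge%d.png"%int(s["t"]*10),cv2.resize(acc[y-40:y+20,x-40:x+40].astype(np.uint8),(800,600),interpolation=cv2.INTER_CUBIC)[:,:,::-1])
E
python3 edge.py
```

```text
t: 39.9
eef_pos: [549.5, 131.8, 155.2]
tcp_rot: [-3.141, 0.0, 1.448]
ft_force: [-0.3, -1.1, -1.3]
opening: 0.271
[(404.2, 184), (404.3, 185), (404.4, 186), (404.4, 187), (404.4, 188), (404.4, 189), (404.4, 190), (404.4, 191), (404.4, 192), (404.3, 193), (404.3, 194), (404.4, 195), (404.4, 196), (404.4, 197), (404.4, 198), (404.4, 199), (404.4, 200), (404.4, 201), (404.4, 202), (404.4, 203), (404.4, 204), (404.7, 205)]
slope 0.004 res 0.035
t 40.1 tilt 8.0 axis offset 19.5 pred tip px [390.7 222. ] pos [549.5 131.6 154.8]
```

```bash
python3 -m pendant '[-0.1227,0,0,0,1, -0.1227,0,0,0,1, -0.1227,0,0,0,1, -0.1227,0,0,0,1, -0.1227,0,0,0,1, 0,0,0.07,0,1, 0,0,0.05,0,1, 0,0,0,0,1, 0,0,0,0,1]'
python3 edge.py
```

```text
t: 41.22
eef_pos: [520.0, -111.9, 108.4]
tcp_rot: [3.141, 0.0, 1.447]
ft_force: [1.2, -0.3, -1.5]
opening: 0.275
[(273.2, 185), (273.8, 186), (274.5, 187), (275.0, 188), (275.6, 189), (276.2, 190), (276.8, 191), (277.5, 192), (278.0, 193), (278.7, 194), (279.3, 195), (279.8, 196), (280.5, 197), (281.0, 198), (281.7, 199), (282.4, 200), (282.7, 201), (282.6, 202), (282.3, 203), (282.0, 204)]
slope 0.609 res 0.041
t 41.42 tilt 19.33 axis offset 8.0 pred tip px [281.9 219.3] pos [ 520.1 -111.8  108.7]
```

```bash
ls pics | grep edge; cp pics/edge414.png pics/e2.png
python3 - <<'E'
import numpy as np
# reuse: where would tip land
from h import *
G=np.array([520.1,-111.8,127.7]);th=np.radians(19.3);tx=np.array([.1236,.9923,0])
n=np.array([-.0423,-.3394,.9397]);M=np.array([524.8,-69.0,23.6])
ax=np.sin(th)*tx+np.array([0,0,-np.cos(th)]);yy=np.cos(th)*tx+np.array([0,0,np.sin(th)])
for off in(7,8):
    T=G+92.4*ax+off*yy;h=(T-M)@n;L=T-h*n;print(T.round(1),h.round(1),(L-M).round(1),proj(T,"scene").round(1),(proj(L,"scene")-proj(T,"scene")).round(1))
E
```

```text
edge401.png
edge414.png
[524.7 -74.9  42.8] 20.1 [0.7 0.9 0.3] [[281.5 219.3]] [[3.5 5.4]]
[524.8 -74.   43.1] 20.1 [0.9 1.8 0.7] [[281.9 219.3]] [[3.5 5.4]]
```

View pics/e2.png

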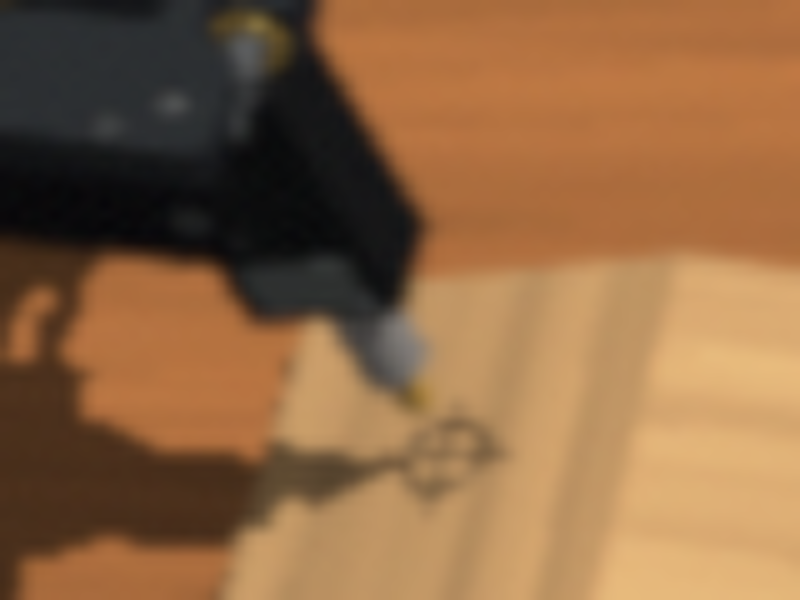

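Tilt is now 19.3° by edge slope, with the axis offset about 8 mm. The tip at scene (282.7,218.8) would land about 1.6 mm upslope of the mark centre, so I'll trim that and approach along the normal.

```bash
sed -i 's/520.92,-105.17,107.3/520.1,-111.8,108.7/' fa.py
python3 -m pendant '[-0.004,-0.002,0,0,1, 0.0073,0,0.02,0,1, 0.0073,0,0.02,0,1, 0,0,0,0,1, 0,0,0,0,1]'
python3 fa.py 10
python3 -m pendant '[0.0021,0,0.0059,0,1, 0,0,0,0,1, 0,0,0,0,1]'
python3 fa.py 8
python3 -m pendant '[0.0021,0,0.0059,0,1, 0,0,0,0,1, 0,0,0,0,1]'
python3 fa.py 8
```

```text
t: 42.05
eef_pos: [519.4, -107.5, 91.8]
tcp_rot: [-3.141, 0.0, 1.447]
ft_force: [0.6, 0.4, -2.1]
opening: 0.272
t 42.55 F [-0.189 -0.124 -1.595 -0.062 -0.081  0.006] Fn -1.45 +- 0.12 pos [ 519.48 -107.62   92.07] along n -17.02 rot [1.7999e+02 1.0000e-02 8.2920e+01]
t: 42.92
eef_pos: [519.7, -106.8, 89.7]
tcp_rot: [3.141, 0.0, 1.447]
ft_force: [-0.1, -1.1, -0.4]
opening: 0.273
t 43.33 F [ 0.433 -0.44  -0.227 -0.135 -0.195 -0.03 ] Fn -0.08 +- 0.22 pos [ 519.63 -106.79   89.68] along n -19.55 rot [1.7999e+02 1.0000e-02 8.2920e+01]
t: 43.7
eef_pos: [519.7, -105.9, 87.3]
tcp_rot: [3.141, 0.0, 1.447]
ft_force: [-0.1, -1.0, 1.0]
opening: 0.27
t 44.1 F [ 0.357 -0.974  0.451 -0.221 -0.264 -0.041] Fn 0.74 +- 0.28 pos [ 519.7  -105.94   87.3 ] along n -22.08 rot [1.7999e+02 1.0000e-02 8.2920e+01]
```

```bash
python3 -m pendant '[0.0016,0,0.0045,0,1, 0,0,0,0,1, 0,0,0,0,1]'
python3 fa.py 20
python3 edge.py; ls -t pics|head -1
```

```text
t: 44.48
eef_pos: [519.8, -105.3, 85.5]
tcp_rot: [3.141, 0.0, 1.447]
ft_force: [0.4, -2.0, 1.4]
opening: 0.271
t 45.48 F [ 0.827 -1.376  1.411 -0.286 -0.309 -0.033] Fn 1.76 +- 0.12 pos [ 519.76 -105.29   85.48] along n -24.01 rot [1.800e+02 1.000e-02 8.292e+01]
[(277.2, 192), (277.7, 193), (278.2, 194), (278.8, 195), (279.7, 196), (280.3, 197), (280.8, 198), (281.3, 199), (281.9, 200), (282.8, 201), (283.3, 202), (283.8, 203), (284.3, 204), (284.8, 205), (285.6, 206), (286.0, 207), (286.1, 208), (286.0, 209), (285.8, 210), (285.4, 211)]
slope 0.598 res 0.119
t 45.67 tilt 18.83 axis offset 8.4 pred tip px [285.4 225.5] pos [ 519.8 -105.3   85.5]
edge456.png
```

View pics/edge456.png

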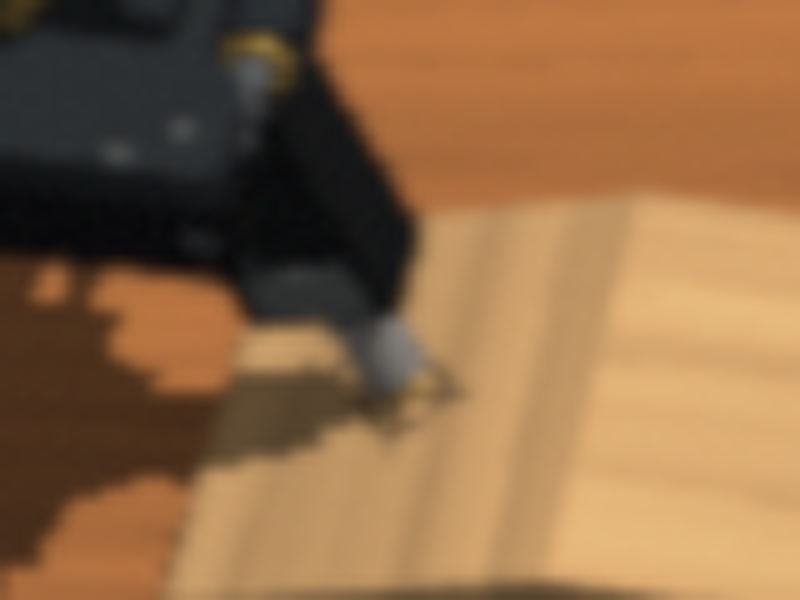

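Run:
```python
from h import *
im=env.read_camera("top");cv2.imwrite("pics/topf.png",cv2.resize(im[180:330,300:500],(800,600),interpolation=cv2.INTER_CUBIC)[:,:,::-1])
im=env.read_camera("scene");cv2.imwrite("pics/scenef.png",im[:,:,::-1])
```

```text
(no output)
```

View pics/topf.png

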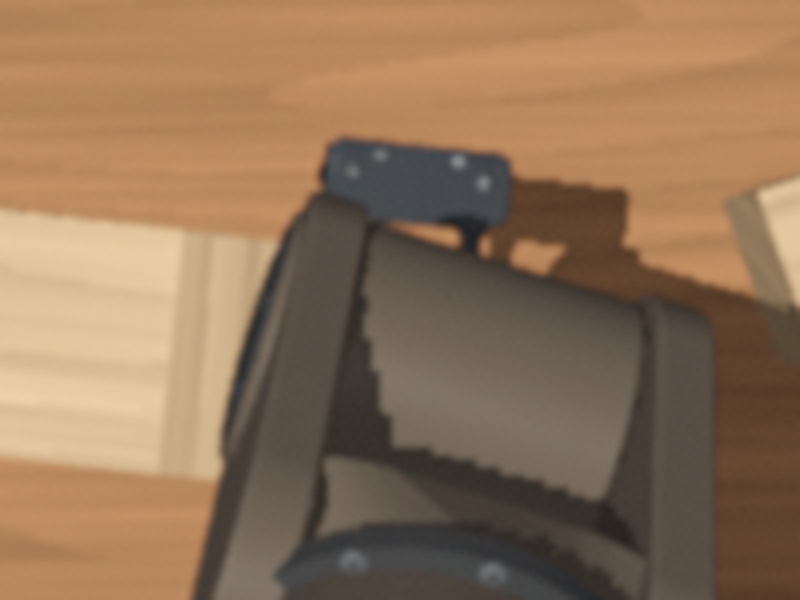

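View pics/scenef.png

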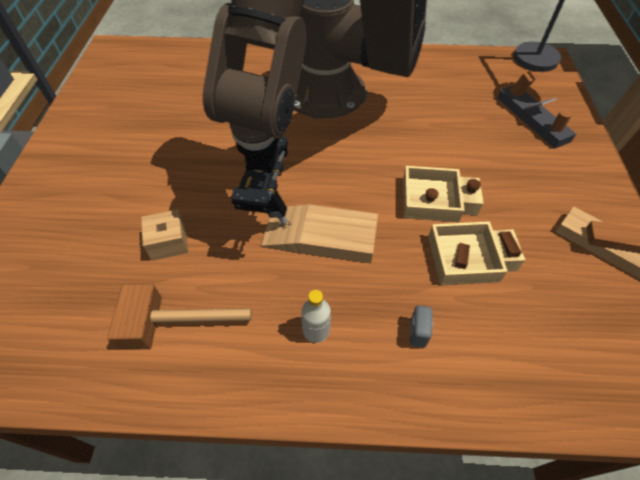

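```bash
python3 fa.py 10; python3 -c "
from cell import env
print(env.job_done())"
```

```text
t 46.27 F [ 1.019 -1.259  1.489 -0.28  -0.34  -0.056] Fn 1.78 +- 0.17 pos [ 519.74 -105.29   85.47] along n -24.03 rot [1.800e+02 1.000e-02 8.292e+01]
the job is handed in; nothing more can be done
None
```

The job is handed in at about 46 s, with the meter still held on the mark. The knob is in the knob bin and the wedge is in the wedge bin. The glue bottle, tape measure and mallet were not touched.

The pendant only turns the tool about its own axis, so I tilted the meter by pivoting it in the pads. I pushed its nose first against the stand's hole edge, then against the blank's +y end edge.

Last checks:
- **Press:** the force along the face normal, less the meter's weight, was about 3.2 N (±0.2), which means about 5.4 mm pushed in. Travel since contact was about 5.1 mm.
- **Tip position:** in the scene picture the tip is inside the pencil circle, about 1 mm from its centre. The arm hid the mark from the top camera, so this rests on one view.
- **Tilt:** the body's edge slope gives 18.8° to 19.3° (20° wanted). The tool's yaw matches the blank's to within the measuring error of about half a degree.

Checks that disagreed:
- **First tilt estimate:** judged from the tip's position, the tilt seemed to be 20.5°. A sideways force at the first press and the body's edge showed it was really about 15.4°. The meter had slid about 6 mm in the pads, so I lifted off, pivoted it further and pressed again.
- **Sideways force:** about 1 N remains across the ramp at the tip. I did not find the cause; it held steady while I watched.

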